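Put the hooked sample block away in the sliding-door case

ROBOT

A 6-joint arm with a two-finger parallel gripper is mounted at the origin on the work surface; the furniture and walls round the work are solid. World frame = base frame: x ahead of the robot, y to its left, z up, the work surface at z = 0. Lengths are in m, angles in rad, forces in N, time in s.
With the tool pointing down it reaches from about 0.35 to 0.775 m from the base axis. Payload 7.3 kg.
Tool frame: the origin (TCP) lies at the very end of the fingers, on their centre line; the grasp point (between the pads) lies 19 mm behind it; z points along the fingers, y is the direction in which the jaws open and shut (so a half turn about z gives the same grasp; the last joint's range is limited). The gripper opens to 92 mm and grips with 3 to 60 N. Pads are 19 mm wide; open, the fingers measure 130 mm over their backs; the gripper's body (75 mm by 190 mm) begins 47 mm behind the grasp point.
Start: joints at [1.087, 0.342, 1.524, -0, 1.275, -0.146], TCP at [0.174, 0.495, 0.227] pointing down, gripper open.
Joint ranges: [-2.53, 2.53], [-0.77, 2.02], [0.04, 2.7], [-1, 4.14], [0.28, 2.66], [-3.11, 3.11]. Speed limits (rad/s): [2.57, 2.57, 3.14, 3.14, 3.14, 3.14].

INTERFACE

Orientations are given as [roll, pitch, yaw] about the fixed x, y, z axes, in that order (R = Rz(yaw) Ry(pitch) Rx(roll)).
In Python, from cell import monitor, eyes, order gives the robot as it stands. The module is installed in compiled form; this text tells all that it offers.
- The arm moves only by the tool carry_out, never from a script. Its argument "targets" is a list of rows, each a list of 2 entries, a list of its own where there are three numbers: the shift along the tool's x, y, z in m, then the turn about the tool's z in rad. In form: [[[dx, dy, dz], twist], ...]. A call has 1 to 10 rows; each row shifts and turns the pose as measured when the row begins, along the tool's axes as they then stand; what a row does not reach is not made up. A row lasts 1/8 s, in which the tool goes at most 62.5 mm and 10.7 degrees, less where a joint would pass 70% of its speed; a pose out of reach is approached as far as the arm can. A call is refused whole if a number of a shift passes 0.0625 or a number of a turn 0.188, either way. A call with a gripper value outside its range is refused whole. "fingers" is the closure, from 0 (fully open) to 1 (shut), set as the call begins (left out, the last holds). The fingers move at their own pace and stop on an object; "grip_force" is the grip in N (left out, the last holds). Time passes only in rows, so rows that do not move let the fingers close. It gives the time, the measured TCP pose, the force and the opening at its end, in the units of the state.
- monitor.observe(): the state, without advancing time (a new reading comes with each control period).
- eyes.read_camera(name): name is "side" or "top"; returns the picture (400x640x3 uint8, red, green, blue); there is no depth.
- eyes.camera_info(name): a dict with "K" (3x3 intrinsics, pixels), "rvec" (rotation vector, rad) and "tvec" (3), from world to camera coordinates, as OpenCV has them. Camera axes: x right, y down, z forward; pixel columns grow to the right and rows downward; lengths in m; the calibration is good to about 2 mm. A picture is of the moment at which its call begins. camera_info takes no time and is no camera call.
- order.hand_in(): hands the job in, once; it reports no verdict.
The state is a dict: "time": time; "qpos": joint angles; "qvel": joint speeds; "joint_efforts": joint torques, N m; "tool_pos": TCP position; "tool_rot": TCP orientation; "contact_force": force on the tool from outside, world axes, zero at the start; "torque": the same for the moment, N m; "opening": finger opening in m.
Only numpy, scipy, OpenCV 4.12 (cv2) and the standard library are available. Lean on these libraries where they do the work, as an engineer would, in place of code of your own. Each camera call takes 0.05 s, during which the arm holds its last target.

TASK

Put the L-shaped sample block that stands in the cheeked stand away in the glass-topped case. First slide the glass door over the half-filled tray fully open to its stop, past its neighbour, leaving the neighbour where it is; then lift the block out of the stand, set it down upright on the open bench well clear of the stand, let go, and take it again another way (the stand leaves only its short leg free to grip, the tray only the tail of its long leg). Fit it flat into its pocket in that tray, hooked round the block already there, leave the door open, and do not disturb the other things.

Things in the scene. Friction and masses are not known exactly. Their poses are not given: they have to be found in the camera images.
- case: Shallow white case, fixed, 164 (x) x 386 (y) mm, 83 mm high to the top of its rails; its top is two sliding glass doors. Origin at the centre of its underside; +x away from the robot, +y along the case to the left; turned by up to 7 degrees. Left bay: y 44 to 185 mm, right bay: y -185 to -44 mm, one tray in each; the space between always stays covered.
- left_door (a joint): Left door (upper track), m: 0 shut over the left bay, 0.15 open at its stop; it grows as the door slides along the case's -y, above the right door. Panel 190 mm wide (y), at z 76 to 82 mm; shut it covers case y -5 to 185, fully open it leaves y 35 to 185 mm open. Friction about 1.5 N; it stays where it is left. Starts shut or up to 20 mm ajar.
- right_door (a joint): Right door (lower track), m: 0 shut over the right bay, 0.15 open at its stop. It grows as the door slides along the case's +y, beneath the left door. Same panel at z 66 to 72 mm; shut, it covers case y -185 to 5 mm. Same friction, same starts.
- left_pull (a point): Centre of the top of the left door's pull, a black upright block 26 mm (case x) x 14 mm (case y), standing 24 mm above the door panel (top 106 mm above the bench), near the door's outer (left) end; it moves with the door. Best pinched from above across its 26 mm.
- right_pull (a point): The same on the right door, near its outer (right) end; its top is also 106 mm above the bench, 34 mm above its own, lower panel. With the door fully open it stands 20 mm (centre) beyond the edge of the upper door. Keep fingertips above the rails and the upper door (83 mm) when pinching it.
- tray: Grey tray fixed in the case, 146 x 136 mm, half filled: one aluminium block (mate) and an empty L-shaped pocket. It lies in the left or right bay (case y about +115 or -115 mm), axes as the case. Origin on its underside below nest; floor 6 mm above the origin; rims stand 8 mm above the floor round the pocket with 2 mm clearance a side.
- full_tray: The other tray, in the other bay, complete with both blocks and fixed. Not to be used.
- nest (a point): Where the block's origin must come to lie: on the pocket floor, 12 mm above the bench. The block then has the same yaw as the tray.
- nest_tail (a point): Where the block's tail point (block_tail) must come to lie, 33 mm along the tray's +y from nest.
- mate: Block already seated in the tray, loose, aluminium, 48 mm high, an L that hooks into the other. Its origin lies at nest. From there it covers x 15.5 to 66, y -24.5 to 11 mm, and x 66 to 93, y -55 to 11 mm, so it closes the inner sides of the seated block's short leg and of its long leg up to y 11 mm (gap 2.5 mm); only the tail beyond is free on both sides.
- block: The block to put away: L-shaped, aluminium-coloured, 48 mm high, 60 to 130 g, round dark wells in its top. Origin at the centre of the underside of its long leg, z up. Long leg: x -13 to 13, y -55 to 55 mm, its tail at +y. Short leg: x 13 to 63, y -55 to -27 mm (28 mm thick in y). Centre of mass about x 13, y -14 mm.
- block_tail (a point): Point on the underside of the block's long leg at y +33 mm, below the middle of its tail, which is 26 mm thick in x.
- stand: White stand fixed on the bench, left or right: base plate 6 mm thick. The block starts on the plate with origin and axes over the stand's; lift it straight up. Two cheeks, 52 mm high, at x -25 to -15.5 and 15.5 to 25, y -15 to 62 mm, enclose its long leg; end stop at y 57.5 mm. Only the short leg is free: grip across y at x about 45 mm. The bench between stand and timer is free for setting down.
- timer: Bystander: white countdown timer 62 x 68 x 19 mm, lying on the side opposite the stand. Origin at its underside, as for all bystanders.
- vial_white: Bystander: glass vial with white cap, 23 mm diameter, 51 mm high, at the left.
- vial_dark: Bystander: glass vial with black cap, same size, near right.
- blue_bottle: Bystander: clear bottle with blue cap, 56 mm diameter, 105 mm high, back left.
- amber_bottle: Bystander: amber bottle, 66 mm diameter, 135 mm high, at the left.
- tips: Bystander: blue pipette tip box 84 x 122 x 86 mm, back right.
- dish: Bystander: petri dish 90 mm diameter, 14 mm high, at the right.

How it is judged:
By the outcome, as a careful person would: the job done as asked, in the order asked, and still so for the second after the job is handed in, with the robot touching nothing.
It also fails if it takes over 67 s, if anything falls off the work surface, if the arm or the gripper's body presses on something with over 40 N, if the wrist force passes 120 N, or if a joint passes its speed limit or range.

## Working session

There is one attempt and no reset: what is moved stays moved. The work goes in short steps, Python scripts to look and compute and a tool call to move; the robot and the scene stay as the last step left them, time stands still between calls to the robot, and variables do not carry over. Pictures are saved under pics/ and viewed, and the job is handed in when it is done.

Besides the shell and the picture viewer there is one more tool, called in YAML: its name, and indented under it one key for each argument. carry_out: Moves the arm, as the interface text tells. Its arguments: {"type":"object","properties":{"targets":{"type":"array","items":{"type":"array"}},"fingers":{"type":"number"},"grip_force":{"type":"number"}},"required":["targets"]}

```bash
mkdir -p pics; cat > h.py <<'E'
import numpy as np, cv2
from cell import monitor, eyes, order
def snap(n,f):
    im=eyes.read_camera(n); cv2.imwrite('pics/'+f,im[:,:,::-1]); return im
def cam(n):
    c=eyes.camera_info(n); R=cv2.Rodrigues(np.array(c['rvec'],float))[0]; return np.array(c['K'],float),R,np.array(c['tvec'],float).ravel()
def ray(n,uv,z):
    K,R,t=cam(n); d=R.T@np.linalg.solve(K,[uv[0],uv[1],1.]); o=-R.T@t
    return o+d*(z-o[2])/d[2]
def proj(n,P):
    K,R,t=cam(n); p=(R@np.atleast_2d(P).T).T+t; q=(K@p.T).T; return q[:,:2]/q[:,2:]
E
python3 - <<'E'
from h import *
print(monitor.observe())
for n in('top','side'):
    snap(n,n+'0.png'); K,R,t=cam(n); print(n,K.tolist(),-R.T@t,R.tolist())
E
```

```text
{'time': 0.0, 'qpos': array([ 1.08702199e+00,  3.42707019e-01,  1.52504189e+00,  2.80344542e-05,
        1.27537825e+00, -1.46001450e-01]), 'qvel': array([ 0.00119394,  0.00024752, -0.00158604, -0.00162853, -0.00132355,
       -0.000567  ]), 'joint_efforts': array([ 8.03439689e-04, -4.31249177e+01, -2.44221961e+01,  7.18295923e-02,
        5.57357760e-02, -1.44264586e-04]), 'tool_pos': array([0.17375606, 0.49497658, 0.22604443]), 'tool_rot': array([-3.14007838e+00, -2.49766667e-04,  2.80381139e+00]), 'contact_force': array([ 0.77944573, -0.03027945, -0.6787699 ]), 'torque': array([ 0.07717043, -0.00857129,  0.00323062]), 'opening': 0.09192692099153846}
top [[421.6962183568706, 0.0, 321.8867917038511], [0.0, 421.6962183568706, 199.99000606869896], [0.0, 0.0, 1.0]] [0.31366071 0.00392032 1.44627382] [[-0.021005617918685382, -0.9993996045729678, -0.027553482452304545], [-0.9825469124123465, 0.025730542700895365, -0.18422677351916547], [0.18482513066360512, 0.02320279189478383, -0.9824974816881051]]
side [[386.4328174884695, 0.0, 325.4413984655374], [0.0, 386.4328174884695, 202.7285382611711], [0.0, 0.0, 1.0]] [0.57997854 0.92227081 0.7660629 ] [[-0.9992492909714799, 0.031331786870417516, 0.02278538181601456], [-1.851733615973808e-05, 0.5877621853943392, -0.8090337527430964], [-0.038740858923145924, -0.8084268257251093, -0.5873203668339115]]
```

View pics/top0.png

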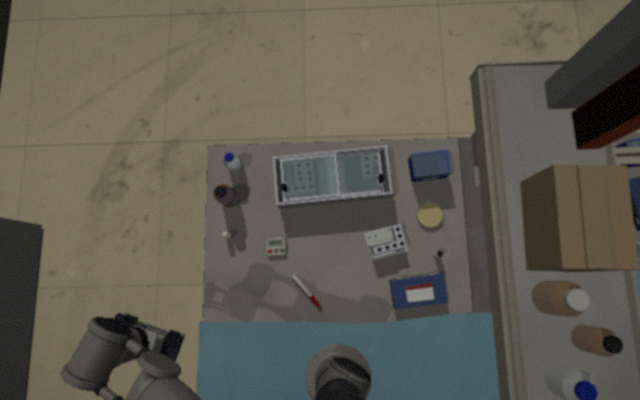

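View pics/side0.png

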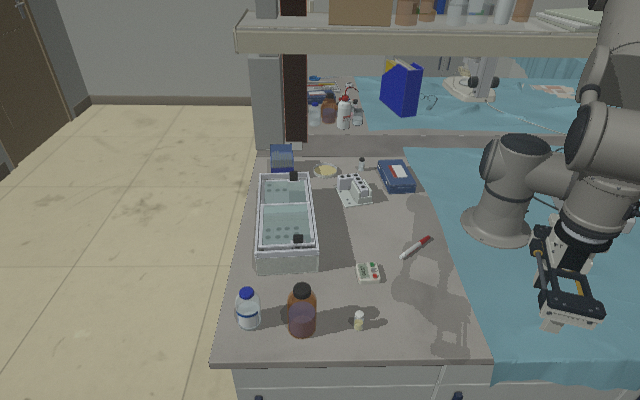

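```bash
python3 - <<'E'
import cv2
a=cv2.imread('pics/top0.png'); b=cv2.imread('pics/side0.png')
cv2.imwrite('pics/c1.png',cv2.resize(a[135:215,260:405],None,fx=5.5,fy=5.5,interpolation=cv2.INTER_CUBIC))
cv2.imwrite('pics/c2.png',cv2.resize(b[160:280,245:385],None,fx=5,fy=5,interpolation=cv2.INTER_CUBIC))
cv2.imwrite('pics/c3.png',cv2.resize(a[215:270,355:420],None,fx=10,fy=10,interpolation=cv2.INTER_CUBIC))
E
```

```text
(no output)
```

View pics/c1.png

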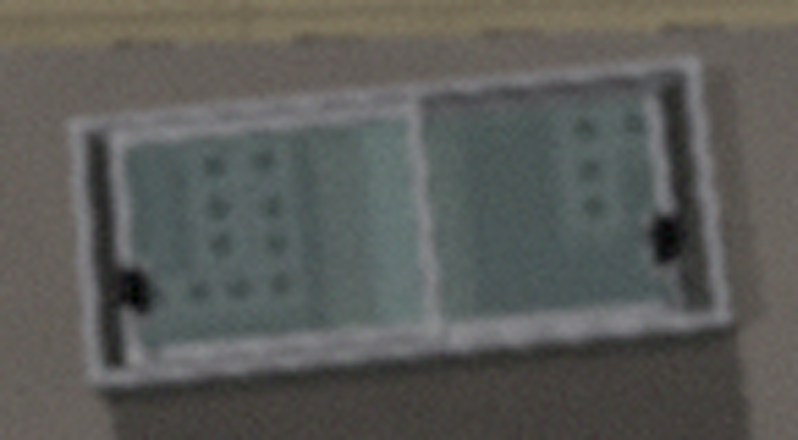

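View pics/c2.png

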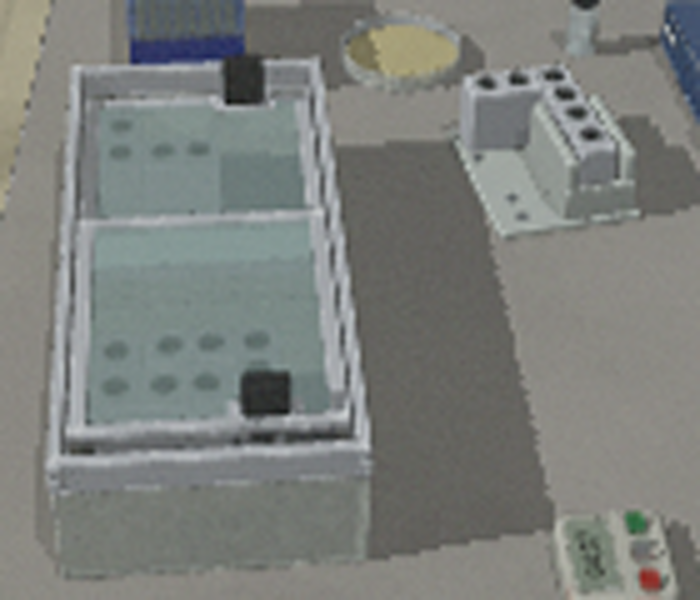

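View pics/c3.png

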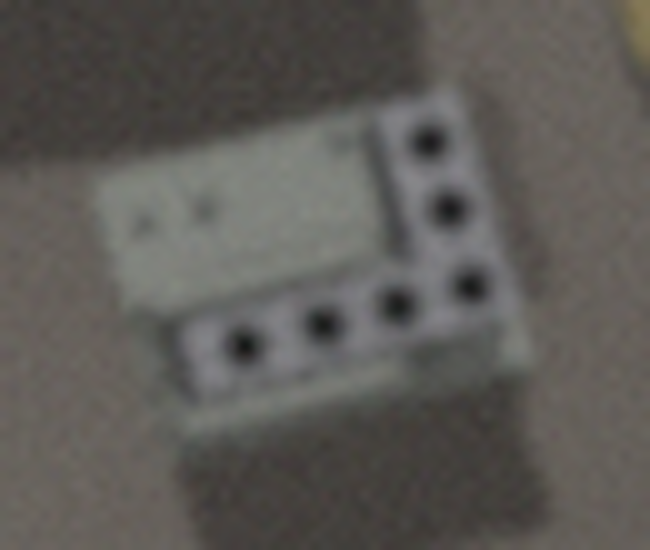

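```bash
python3 - <<'E'
from h import *
ims={n:np.mean([eyes.read_camera(n).astype(float) for _ in range(5)],0) for n in('top','side')}
np.savez('ims0.npz',**ims)
print(monitor.observe()['time'])
for n,(r0,r1,c0,c1) in {'top':(140,212,265,400),'side':(165,280,250,325)}.items():
    g=ims[n].mean(2); m=(g<45).astype(np.uint8); m[:r0]=0;m[r1:]=0;m[:,:c0]=0;m[:,c1:]=0
    k,l,s,c=cv2.connectedComponentsWithStats(m)
    for i in range(1,k):
        if s[i,4]>8:
            # weighted centroid
            print(n,s[i].tolist(),c[i],'z.106',ray(n,c[i],.106)[:2],'z.096',ray(n,c[i],.096)[:2])
# wells on block
for n,(r0,r1,c0,c1) in {'top':(220,262,360,412),'side':(172,200,335,372)}.items():
    g=ims[n].mean(2); G=cv2.resize(g[r0:r1,c0:c1],None,fx=8,fy=8,interpolation=cv2.INTER_CUBIC)
    m=(G<75).astype(np.uint8); k,l,s,c=cv2.connectedComponentsWithStats(m)
    for i in range(1,k):
        if s[i,4]>60:
            p=(c[i]+.5)/8-.5+[c0,r0]; print(n,s[i,2:].tolist(),p.round(2),ray(n,p,.054)[:2].round(4))
E
```

```text
0.6
top [277, 164, 3, 13, 18] [277.94444444 170.        ] z.106 [0.669889   0.17797002] z.096 [0.67254688 0.17926864]
top [379, 174, 6, 9, 42] [381.47619048 177.54761905] z.106 [ 0.63500603 -0.15993206] z.096 [ 0.63740364 -0.16115458]
top [278, 178, 9, 23, 64] [281.6875   187.546875] z.106 [0.61050739 0.16582842] z.096 [0.61272221 0.16703645]
side [290, 174, 7, 7, 13] [291.61538462 178.23076923] z.106 [ 0.63975989 -0.11860258] z.096 [ 0.64066558 -0.13437188]
side [294, 240, 9, 3, 12] [297.5        241.66666667] z.106 [0.61296646 0.18248801] z.096 [0.61346623 0.17128025]
top [300, 89, 18615] [374.97 223.75] [ 0.4909 -0.1374]
top [26, 26, 509] [397.43 228.77] [ 0.4724 -0.2106]
top [26, 26, 548] [399.46 235.51] [ 0.45  -0.216]
top [9, 15, 91] [394.21 238.26] [ 0.4413 -0.1984]
top [27, 26, 541] [401.63 243.16] [ 0.4247 -0.2217]
top [28, 28, 591] [394.33 245.13] [ 0.4188 -0.1976]
top [28, 28, 602] [386.96 247.08] [ 0.413  -0.1732]
top [11, 18, 171] [371.22 247.97] [ 0.4113 -0.1216]
top [27, 27, 559] [379.   249.15] [ 0.4068 -0.1469]
top [21, 14, 225] [397.27 250.26] [ 0.4019 -0.2063]
top [11, 16, 129] [372.3  251.76] [ 0.3988 -0.1246]
top [277, 74, 11828] [394.29 258.23] [ 0.3762 -0.1952]
side [27, 11, 252] [355.29 174.73] [ 0.4233 -0.2245]
side [24, 14, 255] [348.01 175.5 ] [ 0.4493 -0.2192]
side [21, 15, 227] [341.9  176.19] [ 0.4709 -0.2146]
side [28, 15, 303] [357.5  178.43] [ 0.418  -0.2004]
side [25, 15, 262] [359.97 182.13] [ 0.4118 -0.177 ]
side [25, 14, 274] [362.58 186.5 ] [ 0.4059 -0.1502]
```

```bash
cat >> h.py <<'E'
def plan(p,yaw=None,n=8,st=None):
    """rows to world TCP p, yaw; straight line, even steps"""
    if st is None: s=monitor.observe(); st=(s['tool_pos'],s['tool_rot'][2])
    p0,y0=np.array(st[0]),st[1]; yaw=y0 if yaw is None else yaw
    dy=(yaw-y0+np.pi)%(2*np.pi)-np.pi; out=[]
    for i in range(n):
        a=y0+dy*i/n; d=(np.array(p)-p0)/n
        out.append([[round(float(d@[np.cos(a),np.sin(a),0]),4),round(float(d@[np.sin(a),-np.cos(a),0]),4),round(float(-d[2]),4)],round(float(-dy/n),3)])
    print(str(out).replace(' ',''))
def S():
    s=monitor.observe(); print('t',round(s['time'],2),'p',s['tool_pos'].round(4),'rpy',s['tool_rot'].round(4),'F',s['contact_force'].round(2),'T',s['torque'].round(2),'op',round(s['opening'],4))
E
python3 - <<'E'
from h import *
plan((.636,-.1605,.2),1.643,18)
# rail line fits in top view: print profiles
ims=np.load('ims0.npz'); g=ims['top'].mean(2)
print(ray('top',(372,228),.006),ray('top',(286,247),.02),ray('top',(266,247),.02),ray('top',(295,277),.01),ray('top',(430,215),.014))
E
```

```text
[[[-0.0363,-0.0259,0.0015],0.064],[[-0.0379,-0.0235,0.0015],0.064],[[-0.0393,-0.021,0.0015],0.064],[[-0.0406,-0.0184,0.0015],0.064],[[-0.0417,-0.0158,0.0015],0.064],[[-0.0426,-0.013,0.0015],0.064],[[-0.0434,-0.0103,0.0015],0.064],[[-0.0439,-0.0074,0.0015],0.064],[[-0.0443,-0.0046,0.0015],0.064],[[-0.0445,-0.0017,0.0015],0.064],[[-0.0446,0.0011,0.0015],0.064],[[-0.0444,0.004,0.0015],0.064],[[-0.044,0.0069,0.0015],0.064],[[-0.0435,0.0097,0.0015],0.064],[[-0.0428,0.0125,0.0015],0.064],[[-0.0419,0.0152,0.0015],0.064],[[-0.0408,0.0179,0.0015],0.064],[[-0.0396,0.0205,0.0015],0.064]]
[ 0.48260416 -0.13152487  0.006     ] [0.42352214 0.16230023 0.02      ] [0.42508759 0.23015306 0.02      ] [0.32319274 0.1336487  0.01      ] [ 0.52138272 -0.32981197  0.014     ]
```

carry_out:
  targets:
    - [[-0.036,-0.026,0.0015],0.064]
    - [[-0.038,-0.0235,0.0015],0.064]
    - [[-0.039,-0.021,0.0015],0.064]
    - [[-0.0405,-0.0185,0.0015],0.064]
    - [[-0.0415,-0.016,0.0015],0.064]
    - [[-0.0425,-0.013,0.0015],0.064]
    - [[-0.0435,-0.0105,0.0015],0.064]
    - [[-0.044,-0.0075,0.0015],0.064]
    - [[-0.044,-0.0045,0.0015],0.064]
    - [[-0.0445,-0.0015,0.0015],0.064]
  fingers: 0.3
  grip_force: 20

```text
time: 1.85
tool_pos: [0.4346, 0.1212, 0.2124]
tool_rot: [3.135, -0.0, 2.149]
contact_force: [0.1, 0.2, -0.4]
opening: 0.064
```

```bash
python3 - <<'E'
from h import *
S(); plan((.636,-.1605,.16),1.643,9)
E
```

```text
t 1.85 p [0.4346 0.1212 0.2124] rpy [ 3.1354e+00 -1.0000e-04  2.1490e+00] F [ 0.09  0.16 -0.42] T [-0.04  0.02 -0.04] op 0.064
[[[-0.0384,0.0016,0.0058],0.056],[[-0.0383,0.0038,0.0058],0.056],[[-0.038,0.0059,0.0058],0.056],[[-0.0376,0.0081,0.0058],0.056],[[-0.0371,0.0102,0.0058],0.056],[[-0.0365,0.0122,0.0058],0.056],[[-0.0357,0.0143,0.0058],0.056],[[-0.0349,0.0162,0.0058],0.056],[[-0.0339,0.0182,0.0058],0.056]]
```

carry_out:
  targets:
    - [[-0.0385,0.0015,0.006],0.056]
    - [[-0.0385,0.004,0.006],0.056]
    - [[-0.038,0.006,0.006],0.056]
    - [[-0.0375,0.008,0.006],0.056]
    - [[-0.037,0.01,0.006],0.056]
    - [[-0.0365,0.012,0.006],0.056]
    - [[-0.0355,0.0145,0.006],0.056]
    - [[-0.035,0.016,0.006],0.056]
    - [[-0.034,0.018,0.006],0.056]
    - [[0,0,0],0]

```text
time: 3.1
tool_pos: [0.6408, -0.1753, 0.1565]
tool_rot: [3.134, -0.004, 1.623]
contact_force: [-0.1, 0.1, -0.6]
opening: 0.0642
```

```bash
python3 - <<'E'
from h import *
S(); im=snap('side','s1.png'); t=snap('top','t1.png')
o=np.hstack([cv2.resize(im[120:260,240:340],None,fx=4,fy=4,interpolation=2),cv2.resize(t[130:270,320:420],None,fx=4,fy=4,interpolation=2)])
cv2.imwrite('pics/m1.png',o[:,:,::-1])
E
```

```text
t 3.1 p [ 0.6408 -0.1753  0.1565] rpy [ 3.1339 -0.0035  1.6228] F [-0.14  0.09 -0.61] T [-0.06  0.1   0.01] op 0.0642
```

View pics/m1.png

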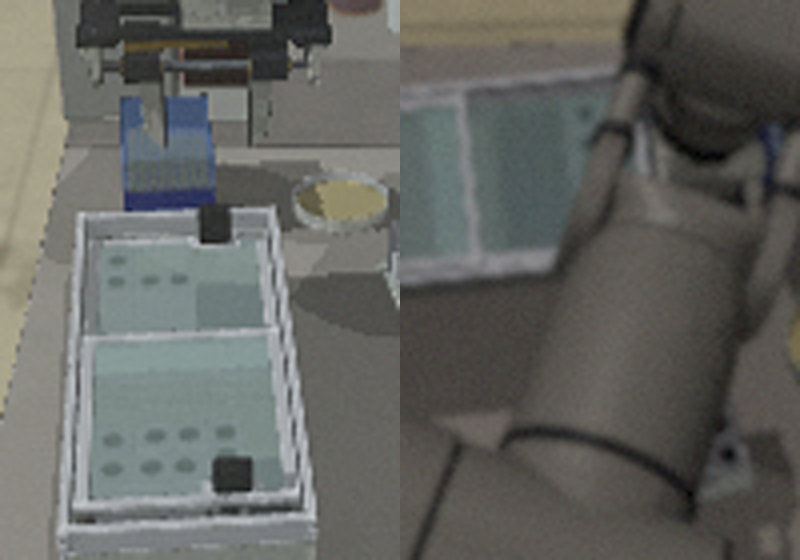

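```bash
python3 - <<'E'
from h import *
s=monitor.observe();print(proj('side',s['tool_pos']))
for p in [(.636,-.1605,.106),(.636,-.1605,.082),(.64,-.1605,.106)]: print(proj('side',p),proj('top',p))
plan((.637,-.1605,.088),1.643,4)
E
```

```text
[[291.7159734  155.60056624]]
[[293.27715459 171.34422194]] [[381.63675693 177.2458715 ]]
[[293.46701271 177.57644389]] [[380.82736386 178.96545672]]
[[292.04801623 171.34034147]] [[381.57879131 176.05129566]]
[[[0.0031,-0.0006,0.0174],-0.004],[[0.0031,-0.0006,0.0174],-0.004],[[0.0031,-0.0006,0.0174],-0.004],[[0.0031,-0.0006,0.0174],-0.004]]
```

carry_out:
  targets:
    - [[0.0075,-0.001,0.01],-0.01]
    - [[0.0065,-0.001,0.018],-0.01]
    - [[0,0,0.02],0]
    - [[0,0,0.014],0]
    - [[0,0,0],0]

```text
time: 3.82
tool_pos: [0.6357, -0.1512, 0.0942]
tool_rot: [3.134, -0.005, 1.655]
contact_force: [-0.6, -0.2, 0.3]
opening: 0.0643
```

```bash
python3 - <<'E'
from h import *
S(); plan((.637,-.1605,.088),1.643,1)
E
```

```text
t 3.83 p [ 0.6357 -0.1512  0.0942] rpy [ 3.1339 -0.0053  1.655 ] F [-0.59 -0.23  0.31] T [-0.07  0.05  0.  ] op 0.0643
[[[-0.0094,0.0006,0.0062],0.012]]
```

carry_out:
  targets:
    - [[-0.008,0,0.005],0.01]
    - [[0,0,0],0]
    - [[0,0,0],0]

```text
time: 4.2
tool_pos: [0.6372, -0.1599, 0.0907]
tool_rot: [3.131, -0.004, 1.645]
contact_force: [0.1, -0.3, -0.2]
opening: 0.0642
```

```bash
python3 - <<'E'
from h import *
S(); plan((.637,-.1605,.088),1.643,1)
E
```

```text
t 4.2 p [ 0.6372 -0.1599  0.0907] rpy [ 3.1313 -0.0041  1.6445] F [ 0.08 -0.26 -0.23] T [-0.07  0.05 -0.01] op 0.0642
[[[-0.0006,-0.0003,0.0027],0.002]]
```

carry_out:
  targets:
    - [[0,0,0.002],0]
    - [[0,0,0],0]
    - [[0,0,0],0]
    - [[0,0,0],0]
  fingers: 1
  grip_force: 15

```text
time: 4.7
tool_pos: [0.6376, -0.1601, 0.0892]
tool_rot: [3.13, -0.004, 1.644]
contact_force: [-0.2, 0.9, 0.1]
opening: 0.0287
```

```bash
python3 - <<'E'
from h import *
S(); im=snap('side','s2.png')
cv2.imwrite('pics/m2.png',cv2.resize(im[120:260,240:340],None,fx=5,fy=4,interpolation=2)[:,:,::-1])
E
```

```text
t 4.7 p [ 0.6376 -0.1601  0.0892] rpy [ 3.1302 -0.0036  1.6443] F [-0.22  0.91  0.12] T [-0.08  0.07  0.01] op 0.0287
```

View pics/m2.png

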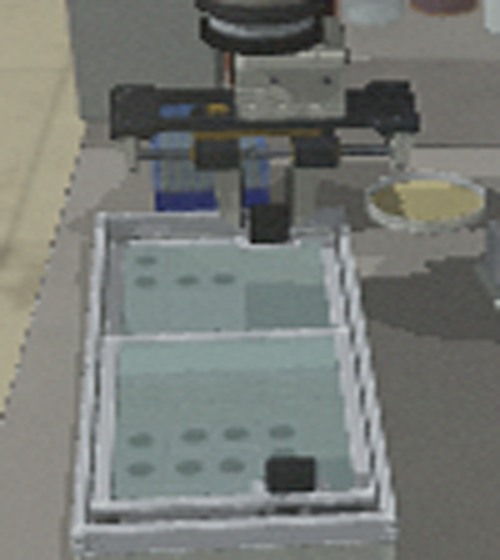

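carry_out:
  targets:
    - [[0,0,0],0]
    - [[0,0,0],0]
    - [[0.006,0,0],0]
    - [[0.012,0,0],0]
    - [[0.012,0,0],0]
    - [[0.012,0,0],0]
    - [[0,0,0],0]

```text
time: 5.62
tool_pos: [0.6332, -0.1146, 0.0891]
tool_rot: [3.133, -0.004, 1.645]
contact_force: [-0.5, 1.8, -0.0]
opening: 0.0262
```

```bash
python3 - <<'E'
from h import *
S()
E
```

```text
t 5.62 p [ 0.6332 -0.1146  0.0891] rpy [ 3.1326 -0.004   1.6453] F [-0.52  1.8  -0.01] T [0.19 0.25 0.03] op 0.0262
```

carry_out:
  targets:
    - [[0.01,0,0],0]
    - [[0.013,0,0],0]
    - [[0.013,0,0],0]
    - [[0.013,0,0],0]
    - [[0.013,0,0],0]
    - [[0,0,0],0]

```text
time: 6.38
tool_pos: [0.6283, -0.0478, 0.0891]
tool_rot: [3.133, -0.004, 1.646]
contact_force: [-0.1, 1.4, -1.4]
opening: 0.0257
```

```bash
python3 - <<'E'
from h import *
S()
E
```

```text
t 6.38 p [ 0.6283 -0.0478  0.0891] rpy [ 3.1325 -0.0043  1.6456] F [-0.12  1.39 -1.37] T [ 0.17  0.17 -0.06] op 0.0257
```

carry_out:
  targets:
    - [[0.006,0,0],0]
    - [[0.006,0,0],0]
    - [[0.005,0,0],0]
    - [[0,0,0],0]

```text
time: 6.88
tool_pos: [0.627, -0.0303, 0.0891]
tool_rot: [3.133, -0.004, 1.645]
contact_force: [1.3, 2.1, -1.1]
opening: 0.0258
```

carry_out:
  targets:
    - [[0.004,0,0],0]
    - [[0.004,0,0],0]
    - [[0,0,0],0]

```text
time: 7.25
tool_pos: [0.6268, -0.0275, 0.0892]
tool_rot: [3.132, 0.004, 1.644]
contact_force: [1.0, 1.6, -0.7]
opening: 0.0258
```

carry_out:
  targets:
    - [[0.004,0,0],0]
    - [[0.004,0,0],0]
    - [[0,0,0],0]

```text
time: 7.62
tool_pos: [0.6268, -0.0271, 0.0893]
tool_rot: [3.132, 0.016, 1.643]
contact_force: [0.6, 2.0, -1.5]
opening: 0.0255
```

```bash
python3 - <<'E'
from h import *
S(); im=snap('side','s3.png'); t=snap('top','t3.png')
o=np.hstack([cv2.resize(im[120:260,240:340],None,fx=4,fy=4,interpolation=2),cv2.resize(t[130:270,300:400],None,fx=4,fy=4,interpolation=2)])
cv2.imwrite('pics/m3.png',o[:,:,::-1])
E
```

```text
t 7.62 p [ 0.6268 -0.0271  0.0893] rpy [3.1318 0.0157 1.6426] F [ 0.64  1.98 -1.52] T [0.26 0.02 0.02] op 0.0255
```

View pics/m3.png

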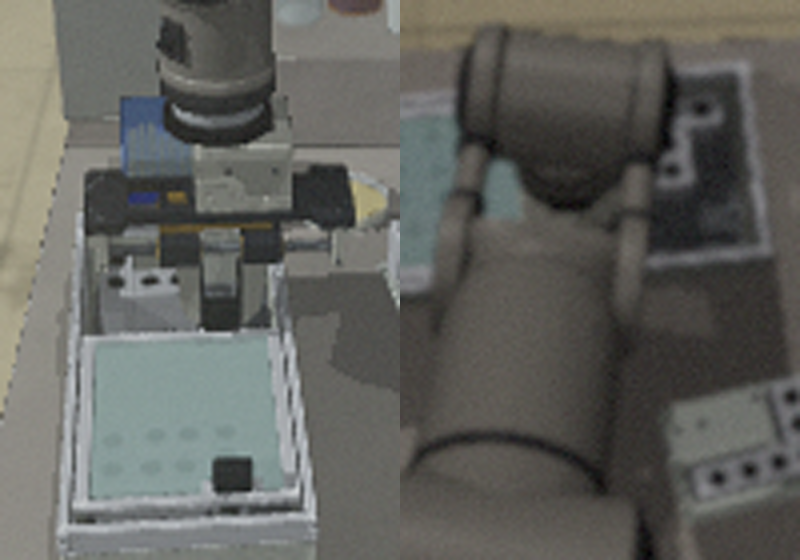

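carry_out:
  targets:
    - [[0,0,0],0]
    - [[0,0,0],0]
    - [[0,0,0],0]
    - [[0,0,-0.02],0]
    - [[0,0,-0.04],0]
    - [[0,0,-0.03],0]
  fingers: 0.4

```text
time: 8.48
tool_pos: [0.6243, -0.0228, 0.1792]
tool_rot: [3.137, 0.012, 1.645]
contact_force: [-0.1, -0.8, -0.2]
opening: 0.0553
```

```bash
python3 - <<'E'
from h import *
S(); plan((.4678,-.2128,.20),.232,14)
E
```

```text
t 8.47 p [ 0.6243 -0.0228  0.1792] rpy [3.1373 0.0122 1.6453] F [-0.06 -0.8  -0.18] T [-0.05  0.08 -0.05] op 0.0553
[[[-0.0127,-0.0122,-0.0015],0.101],[[-0.0139,-0.0108,-0.0015],0.101],[[-0.0149,-0.0094,-0.0015],0.101],[[-0.0157,-0.0078,-0.0015],0.101],[[-0.0165,-0.0062,-0.0015],0.101],[[-0.017,-0.0045,-0.0015],0.101],[[-0.0174,-0.0028,-0.0015],0.101],[[-0.0176,-0.001,-0.0015],0.101],[[-0.0176,0.0008,-0.0015],0.101],[[-0.0174,0.0025,-0.0015],0.101],[[-0.0171,0.0043,-0.0015],0.101],[[-0.0165,0.006,-0.0015],0.101],[[-0.0158,0.0076,-0.0015],0.101],[[-0.015,0.0092,-0.0015],0.101]]
```

carry_out:
  targets:
    - [[-0.018,-0.017,0],0.14]
    - [[-0.02,-0.014,0],0.14]
    - [[-0.022,-0.011,0],0.14]
    - [[-0.0235,-0.008,0],0.14]
    - [[-0.0245,-0.004,0],0.14]
    - [[-0.0245,-0.001,0],0.14]
    - [[-0.0245,0.003,0],0.14]
    - [[-0.0235,0.006,0],0.14]
    - [[-0.0225,0.0095,0],0.14]
    - [[0,0,0],0]

```text
time: 9.72
tool_pos: [0.4836, -0.1975, 0.1848]
tool_rot: [3.125, -0.01, 0.348]
contact_force: [-0.9, 0.7, 0.6]
opening: 0.0552
```

```bash
python3 - <<'E'
from h import *
S(); plan((.4678,-.2128,.12),.232,3)
ims={n:np.mean([eyes.read_camera(n).astype(float) for _ in range(3)],0) for n in('top','side')}
np.savez('ims1.npz',**ims)
cv2.imwrite('pics/m4.png',np.vstack([cv2.resize(ims['top'][135:215,260:405],None,fx=5.5,fy=3.7,interpolation=2),cv2.resize(ims['side'][160:270,245:390],None,fx=5.5,fy=2.7*1,interpolation=2)])[:,:,::-1])
E
```

```text
t 9.72 p [ 0.4836 -0.1975  0.1848] rpy [ 3.125  -0.0102  0.3482] F [-0.92  0.72  0.56] T [-0.02  0.12  0.  ] op 0.0552
[[[-0.0067,0.003,0.0216],0.039],[[-0.0066,0.0033,0.0216],0.039],[[-0.0064,0.0035,0.0216],0.039]][ WARN:0@11.847] global loadsave.cpp:1063 imwrite_ Unsupported depth image for selected encoder is fallbacked to CV_8U.
```

View pics/m4.png

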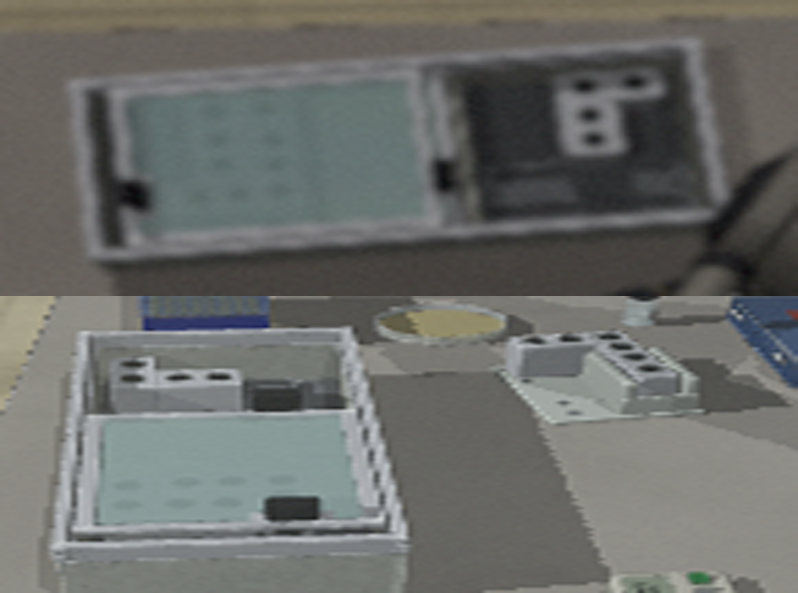

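```bash
python3 - <<'E'
from h import *
ims=np.load('ims1.npz')
for n,(r0,r1,c0,c1),th,z in [('top',(145,190,352,386),70,.060),('side',(170,200,258,295),80,.060),('top',(160,200,274,290),60,.1),('top',(170,195,330,348),60,.1),('side',(190,206,285,303),60,.1),('side',(235,250,290,306),60,.1)]:
    g=ims[n].mean(2); G=cv2.resize(g[r0:r1,c0:c1],None,fx=8,fy=8,interpolation=cv2.INTER_CUBIC)
    for t in (th-12,th):
      m=(G<t).astype(np.uint8); k,l,s,c=cv2.connectedComponentsWithStats(m)
      for i in range(1,k):
        if 60<s[i,4]<4000:
            p=(c[i]+.5)/8-.5+[c0,r0]; print(n,t,s[i,2:].tolist(),p.round(2),ray(n,p,z)[:2].round(4))
E
```

```text
top 58 [34, 16, 307] [364.78 152.37] [ 0.7357 -0.113 ]
top 58 [19, 9, 124] [368.53 152.42] [ 0.7352 -0.1257]
top 58 [29, 23, 509] [374.82 156.61] [ 0.7197 -0.1465]
top 58 [29, 24, 526] [365.79 157.6 ] [ 0.7171 -0.1157]
top 58 [16, 17, 218] [366.75 165.65] [ 0.6888 -0.1178]
top 58 [17, 16, 222] [367.55 172.12] [ 0.6662 -0.1196]
top 70 [35, 31, 809] [374.8  156.47] [ 0.7202 -0.1464]
top 70 [36, 30, 827] [365.78 157.45] [ 0.7177 -0.1157]
top 70 [21, 22, 374] [366.72 165.62] [ 0.6889 -0.1177]
top 70 [23, 21, 373] [367.52 172.14] [ 0.6661 -0.1195]
side 68 [17, 21, 215] [271.65 170.96] [ 0.7152 -0.238 ]
side 68 [137, 18, 1420] [285.6  170.44] [ 0.6669 -0.2418]
side 68 [24, 13, 163] [274.66 170.86] [ 0.7048 -0.2388]
side 68 [27, 14, 287] [268.67 184.84] [ 0.7179 -0.1501]
side 68 [28, 13, 279] [284.36 189.59] [ 0.6647 -0.1222]
side 68 [27, 16, 359] [268.46 190.13] [ 0.7159 -0.119 ]
side 68 [27, 11, 222] [277.01 189.82] [ 0.6884 -0.1209]
side 68 [6, 16, 67] [289.35 192.32] [ 0.6479 -0.1066]
side 68 [43, 44, 1498] [292.33 196.7 ] [ 0.6374 -0.0821]
side 80 [185, 22, 3041] [281.15 170.57] [ 0.68
[... 306 characters left out ...]
61, 527] [263.64 196.14] [ 0.7281 -0.0851]
side 80 [6, 25, 77] [262.4 194. ] [ 0.7332 -0.0969]
top 48 [18, 122, 1513] [346.65 175.86] [ 0.6453 -0.0472]
top 48 [31, 63, 1488] [340.55 182.24] [ 0.6244 -0.0266]
top 60 [21, 186, 2387] [346.5  178.02] [ 0.638  -0.0465]
top 60 [41, 70, 2176] [340.8  182.29] [ 0.6242 -0.0274]
side 48 [14, 10, 109] [294.65 198.03] [ 0.627  -0.0183]
side 48 [61, 21, 561] [294.42 201.17] [ 0.6271 -0.0023]
side 60 [12, 6, 64] [285.21 189.84] [ 0.6573 -0.0617]
side 48 [71, 63, 1528] [298.6  239.96] [0.6106 0.1692]
side 48 [27, 8, 144] [297.19 247.17] [0.6135 0.1966]
side 60 [34, 13, 357] [297.1  247.11] [0.6137 0.1963]
side 60 [20, 6, 85] [304.34 246.87] [0.5955 0.1956]
```

carry_out:
  targets:
    - [[-0.0065,0.0025,0.02],0.04]
    - [[-0.0065,0.003,0.02],0.04]
    - [[-0.006,0.003,0.015],0.035]
    - [[0,0,0],0]
    - [[0,0,0],0]
  fingers: 0.3

```text
time: 10.65
tool_pos: [0.4721, -0.2088, 0.1287]
tool_rot: [3.125, -0.014, 0.242]
contact_force: [0.2, 0.5, 0.6]
opening: 0.0643
```

```bash
python3 - <<'E'
from h import *
S(); plan((.4678,-.2128,.12),.232,1)
E
```

```text
t 10.65 p [ 0.4721 -0.2088  0.1287] rpy [ 3.1255 -0.0139  0.2421] F [0.16 0.54 0.58] T [-0.11  0.19 -0.02] op 0.0643
[[[-0.0051,0.0028,0.0087],0.01]]
```

carry_out:
  targets:
    - [[-0.004,0.003,0.02],0.01]
    - [[0,0,0.02],0]
    - [[0,0,0],0]
    - [[0,0,0],0]

```text
time: 11.15
tool_pos: [0.4729, -0.2135, 0.0917]
tool_rot: [3.121, -0.019, 0.236]
contact_force: [0.4, -0.1, -0.0]
opening: 0.0642
```

```bash
python3 - <<'E'
from h import *
S(); plan((.4678,-.2128,.022),.232,1)
for uv in [(392.7,193.5),(277.3,204.6),(387,145.5),(273,156.8)]: print(ray('top',uv,.083))
ims={n:np.mean([eyes.read_camera(n).astype(float) for _ in range(2)],0) for n in('top','side')}
cv2.imwrite('pics/m5.png',np.hstack([cv2.resize(ims['side'][140:240,320:420],None,fx=4,fy=4,interpolation=2),cv2.resize(ims['top'][200:300,340:440],None,fx=4,fy=4,interpolation=2)])[:,:,::-1].astype(np.uint8))
E
```

```text
t 11.15 p [ 0.4729 -0.2135  0.0917] rpy [ 3.1206 -0.0191  0.2363] F [ 0.36 -0.14 -0.05] T [-0.07  0.17 -0.01] op 0.0642
[[[-0.0047,-0.0019,0.0697],0.004]]
[ 0.58570825 -0.19693326  0.083     ]
[0.55851835 0.18329146 0.083     ]
[ 0.75047425 -0.18640655  0.083     ]
[0.72230507 0.19756917 0.083     ]
```

View pics/m5.png

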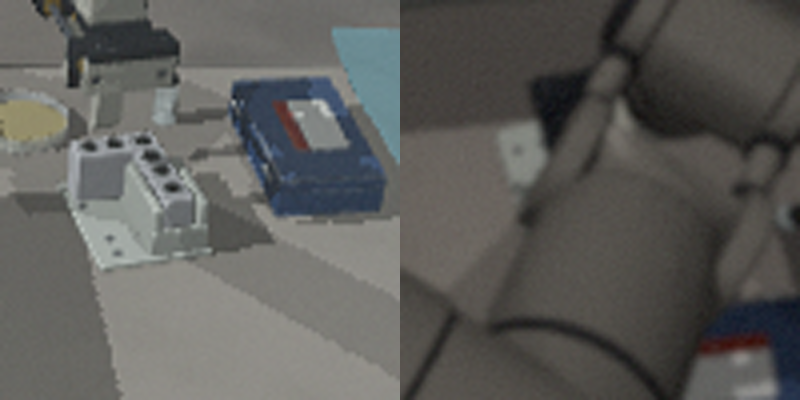

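carry_out:
  targets:
    - [[0,0,0],0]
    - [[0,0,0],0]
    - [[0,0,0],0]

```text
time: 11.72
tool_pos: [0.4728, -0.2137, 0.092]
tool_rot: [3.12, -0.02, 0.236]
contact_force: [0.5, -0.7, 0.9]
opening: 0.0642
```

```bash
python3 - <<'E'
from h import *
S()
ims=np.load('ims1.npz')
g=ims['top'][140:200,325:400]; g=np.clip(g*1.8,0,255).astype(np.uint8)
cv2.imwrite('pics/m6.png',cv2.resize(g,None,fx=10,fy=10,interpolation=2)[:,:,::-1])
E
```

```text
t 11.72 p [ 0.4728 -0.2137  0.092 ] rpy [ 3.1201 -0.0197  0.2359] F [ 0.47 -0.74  0.89] T [-0.05  0.19  0.01] op 0.0642
```

View pics/m6.png

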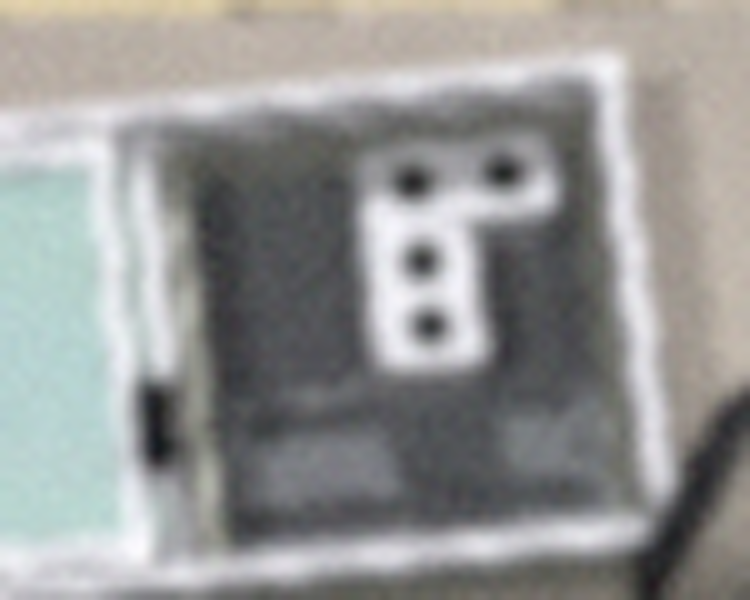

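carry_out:
  targets:
    - [[-0.005,-0.002,0.02],0]
    - [[0,0,0.02],0]
    - [[0,0,0.016],0]
    - [[0,0,0.01],0]
    - [[0,0,0],0]
    - [[0,0,0],0]

```text
time: 12.48
tool_pos: [0.4699, -0.2147, 0.0251]
tool_rot: [3.118, -0.021, 0.236]
contact_force: [0.4, 0.1, 1.1]
opening: 0.0645
```

```bash
python3 - <<'E'
from h import *
S()
E
```

```text
t 12.47 p [ 0.4699 -0.2147  0.0251] rpy [ 3.1181 -0.0215  0.2359] F [0.38 0.13 1.1 ] T [-0.03  0.2   0.02] op 0.0645
```

Close on the short leg.

carry_out:
  targets:
    - [[0,0,0],0]
    - [[0,0,0],0]
    - [[0,0,0],0]
    - [[0,0,0],0]
    - [[0,0,0],0]
    - [[0,0,0],0]
  fingers: 1
  grip_force: 25

```text
time: 13.22
tool_pos: [0.4707, -0.2148, 0.0268]
tool_rot: [3.117, -0.024, 0.236]
contact_force: [0.2, -0.0, 0.9]
opening: 0.0282
```

carry_out:
  targets:
    - [[0,0,-0.01],0]
    - [[0,0,-0.015],0]
    - [[0,0,-0.02],0]
    - [[0,0,-0.02],0]
    - [[0,0,-0.02],0]
    - [[0,0,0],0]

```text
time: 13.98
tool_pos: [0.4684, -0.2139, 0.1185]
tool_rot: [3.114, -0.025, 0.236]
contact_force: [0.3, -0.8, -0.5]
opening: 0.0283
```

```bash
python3 - <<'E'
from h import *
S(); im=snap('side','s7.png')
cv2.imwrite('pics/m7.png',cv2.resize(im[120:240,300:440],None,fx=5,fy=5,interpolation=2)[:,:,::-1])
E
```

```text
t 13.97 p [ 0.4684 -0.2139  0.1185] rpy [ 3.1135 -0.0253  0.2363] F [ 0.3  -0.78 -0.55] T [-0.03  0.13 -0.04] op 0.0283
```

View pics/m7.png

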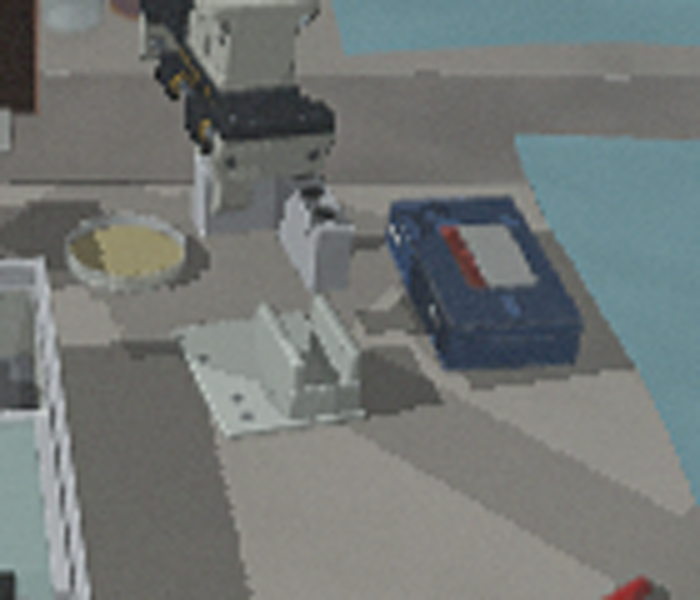

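```bash
python3 - <<'E'
from h import *
plan((.47,-.0175,.11),.073,9)
E
```

```text
[[[0.0053,-0.0211,0.0008],0.018],[[0.0049,-0.0212,0.0008],0.018],[[0.0046,-0.0213,0.0008],0.018],[[0.0042,-0.0214,0.0008],0.018],[[0.0038,-0.0215,0.0008],0.018],[[0.0034,-0.0215,0.0008],0.018],[[0.003,-0.0216,0.0008],0.018],[[0.0026,-0.0216,0.0008],0.018],[[0.0022,-0.0217,0.0008],0.018]]
```

carry_out:
  targets:
    - [[0.005,-0.015,0],0.01]
    - [[0.005,-0.021,0],0.018]
    - [[0.0045,-0.021,0],0.018]
    - [[0.004,-0.0215,0],0.018]
    - [[0.004,-0.0215,0],0.018]
    - [[0.0035,-0.0215,0],0.018]
    - [[0.003,-0.0215,0],0.018]
    - [[0.0025,-0.018,0],0.018]
    - [[0.002,-0.01,0],0.01]
    - [[0,0,0],0]
  grip_force: 35

```text
time: 15.28
tool_pos: [0.4667, -0.033, 0.107]
tool_rot: [3.124, -0.015, 0.085]
contact_force: [0.5, -0.1, -0.2]
opening: 0.0282
```

```bash
python3 - <<'E'
from h import *
S(); plan((.47,-.0175,.06),.073,3)
im=snap('side','s8.png')
cv2.imwrite('pics/m8.png',cv2.resize(im[120:260,280:440],None,fx=5,fy=4.2,interpolation=2)[:,:,::-1])
E
```

```text
t 15.28 p [ 0.4667 -0.033   0.107 ] rpy [ 3.1239 -0.0149  0.0847] F [ 0.53 -0.08 -0.21] T [-0.1   0.11 -0.  ] op 0.0282
[[[0.0015,-0.005,0.0157],0.004],[[0.0015,-0.0051,0.0157],0.004],[[0.0015,-0.0051,0.0157],0.004]]
```

View pics/m8.png

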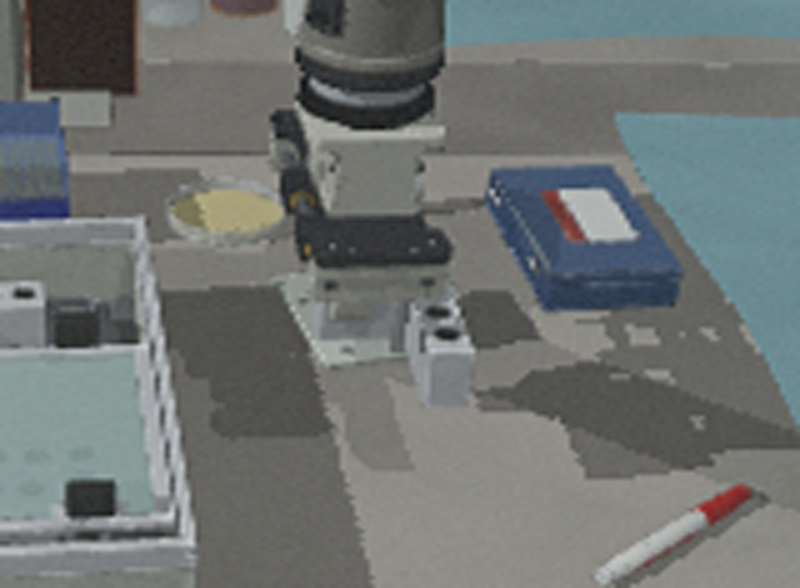

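carry_out:
  targets:
    - [[0.002,-0.01,0.012],0.005]
    - [[0.001,-0.01,0.018],0.004]
    - [[0,0,0.018],0]
    - [[0,0,0.014],0]
    - [[0,0,0.006],0]
    - [[0,0,0],0]

```text
time: 16.08
tool_pos: [0.4688, -0.0142, 0.0335]
tool_rot: [3.124, -0.013, 0.071]
contact_force: [0.6, 0.3, -0.5]
opening: 0.0281
```

```bash
python3 - <<'E'
from h import *
S(); im=snap('side','s9.png')
cv2.imwrite('pics/m9.png',cv2.resize(im[120:260,280:440],None,fx=5,fy=4.2,interpolation=2)[:,:,::-1])
E
```

```text
t 16.07 p [ 0.4688 -0.0142  0.0335] rpy [ 3.1244 -0.0134  0.071 ] F [ 0.6   0.33 -0.52] T [-0.06  0.11  0.03] op 0.0281
```

View pics/m9.png

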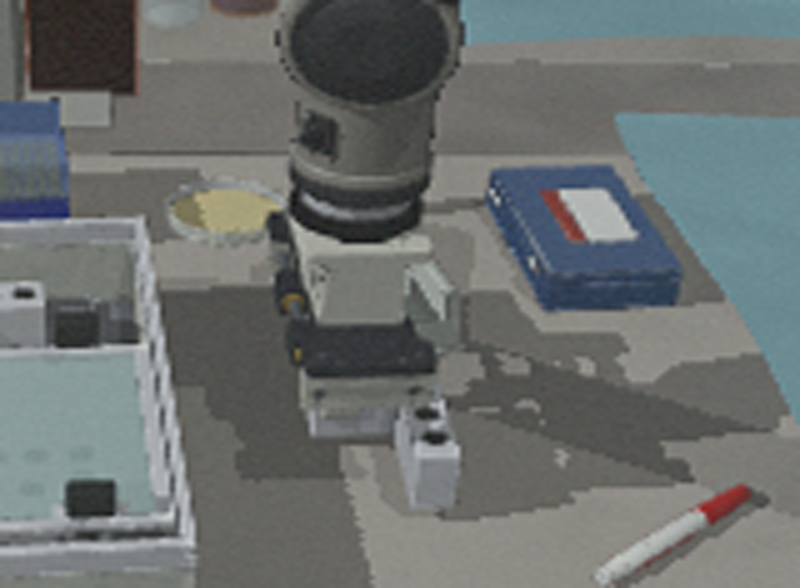

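carry_out:
  targets:
    - [[0,0,0.004],0]
    - [[0,0,0.004],0]
    - [[0,0,0],0]

```text
time: 16.5
tool_pos: [0.4699, -0.0146, 0.0263]
tool_rot: [3.124, -0.016, 0.071]
contact_force: [-0.1, -0.2, -0.6]
opening: 0.0282
```

carry_out:
  targets:
    - [[0,0,0.003],0]
    - [[0,0,0.002],0]
    - [[0,0,0],0]

```text
time: 16.88
tool_pos: [0.4701, -0.0147, 0.0211]
tool_rot: [3.124, -0.017, 0.071]
contact_force: [0.5, 1.1, -0.8]
opening: 0.0283
```

carry_out:
  targets:
    - [[0,0,0.0015],0]
    - [[0,0,0],0]

```text
time: 17.12
tool_pos: [0.4704, -0.0146, 0.0206]
tool_rot: [3.124, -0.017, 0.071]
contact_force: [0.0, 0.4, -0.4]
opening: 0.0277
```

carry_out:
  targets:
    - [[0,0,0.0015],0]
    - [[0,0,0],0]

```text
time: 17.38
tool_pos: [0.4705, -0.0147, 0.0207]
tool_rot: [3.123, -0.018, 0.071]
contact_force: [-0.1, -0.1, -0.2]
opening: 0.0278
```

```bash
python3 - <<'E'
from h import *
S()
E
```

```text
t 17.38 p [ 0.4705 -0.0147  0.0207] rpy [ 3.1231 -0.0184  0.0706] F [-0.07 -0.15 -0.2 ] T [-0.07  0.16  0.09] op 0.0278
```

carry_out:
  targets:
    - [[0,0,0],0]
    - [[0,0,0],0]
    - [[0,0,0],0]
    - [[0,0,-0.01],0]
    - [[0,0,-0.03],0]
    - [[0,0,-0.04],0]
    - [[0,0,-0.03],0]
    - [[0,0,0],0]
  fingers: 0.45

```text
time: 18.38
tool_pos: [0.4684, -0.0128, 0.1353]
tool_rot: [3.123, -0.019, 0.071]
contact_force: [0.3, 0.4, -0.6]
opening: 0.0503
```

```bash
python3 - <<'E'
from h import *
S()
ims={n:np.mean([eyes.read_camera(n).astype(float) for _ in range(3)],0) for n in('top','side')}
np.savez('ims2.npz',**ims)
cv2.imwrite('pics/m10.png',np.hstack([cv2.resize(ims['side'][140:260,300:420],None,fx=3.3,fy=4,interpolation=2),cv2.resize(ims['top'][180:300,290:410],None,fx=3.3,fy=4,interpolation=2)])[:,:,::-1].astype(np.uint8))
E
```

```text
t 18.38 p [ 0.4684 -0.0128  0.1353] rpy [ 3.1231 -0.0185  0.0707] F [ 0.32  0.37 -0.64] T [-0.04  0.18 -0.04] op 0.0503
```

View pics/m10.png

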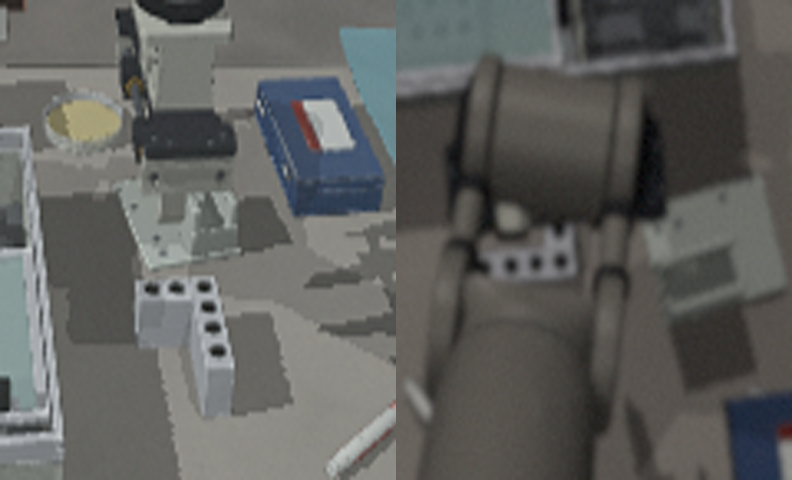

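```bash
python3 - <<'E'
from h import *
ims=np.load('ims2.npz'); n='side'; r0,r1,c0,c1=207,232,340,374
g=ims[n].mean(2); G=cv2.resize(g[r0:r1,c0:c1],None,fx=8,fy=8,interpolation=cv2.INTER_CUBIC)
m=(G<80).astype(np.uint8); k,l,s,c=cv2.connectedComponentsWithStats(m)
for i in range(1,k):
    if 60<s[i,4]<4000:
        p=(c[i]+.5)/8-.5+[c0,r0]; print(s[i,2:].tolist(),p.round(2),(ray(n,p,.048)[:2]).round(4))
E
```

```text
[29, 18, 427] [361.38 211.28] [ 0.4232 -0.0213]
[31, 18, 420] [352.94 211.59] [ 0.4494 -0.0198]
[4, 31, 104] [339.72 212.55] [ 0.4905 -0.015 ]
[32, 20, 487] [345.55 211.8 ] [ 0.4723 -0.0187]
[33, 19, 496] [362.68 216.35] [0.422  0.0041]
[3, 24, 62] [339.68 219.48] [0.4927 0.0191]
[34, 19, 508] [364.04 221.5 ] [0.4206 0.0289]
[6, 21, 81] [339.76 223.97] [0.4937 0.0403]
[34, 19, 526] [365.54 227.35] [0.4193 0.0562]
```

```bash
python3 - <<'E'
from h import *
plan((.4196,.056,.12),1.631,10)
E
```

```text
[[[-0.0042,-0.0072,0.0012],-0.156],[[-0.003,-0.0077,0.0012],-0.156],[[-0.0018,-0.0081,0.0012],-0.156],[[-0.0005,-0.0083,0.0012],-0.156],[[0.0008,-0.0083,0.0012],-0.156],[[0.0021,-0.008,0.0012],-0.156],[[0.0033,-0.0076,0.0012],-0.156],[[0.0044,-0.007,0.0012],-0.156],[[0.0055,-0.0062,0.0012],-0.156],[[0.0064,-0.0053,0.0012],-0.156]]
```

carry_out:
  targets:
    - [[-0.004,-0.007,0],-0.16]
    - [[-0.003,-0.0075,0],-0.16]
    - [[-0.002,-0.008,0],-0.16]
    - [[-0.0005,-0.008,0],-0.16]
    - [[0.001,-0.008,0],-0.16]
    - [[0.002,-0.008,0],-0.16]
    - [[0.0035,-0.0075,0],-0.16]
    - [[0.0045,-0.007,0],-0.16]
    - [[0.0055,-0.006,0],-0.16]
    - [[0,0,0],0]

```text
time: 19.92
tool_pos: [0.4174, 0.0487, 0.1222]
tool_rot: [-3.136, 0.014, 1.555]
contact_force: [0.0, 0.3, 0.8]
opening: 0.0504
```

```bash
python3 - <<'E'
from h import *
S();plan((.4196,.056,.09),1.631,2)
E
```

```text
t 19.93 p [0.4174 0.0487 0.1222] rpy [-3.1356  0.0139  1.5555] F [0.04 0.28 0.85] T [-0.08  0.01  0.01] op 0.0504
[[[0.0037,0.001,0.0161],-0.038],[[0.0036,0.0012,0.0161],-0.038]]
```

carry_out:
  targets:
    - [[0.0035,0.001,0.01],-0.04]
    - [[0.0035,0.001,0.015],-0.036]
    - [[0,0,0.012],0]
    - [[0,0,0],0]
    - [[0,0,0],0]

```text
time: 20.55
tool_pos: [0.4195, 0.0549, 0.0816]
tool_rot: [-3.133, 0.013, 1.627]
contact_force: [0.3, 0.3, 0.6]
opening: 0.0505
```

```bash
python3 - <<'E'
from h import *
S();plan((.4196,.056,.022),1.631,3)
im=snap('side','s11.png');t=snap('top','t11.png')
cv2.imwrite('pics/m11.png',np.hstack([cv2.resize(im[160:260,310:410],None,fx=4,fy=4,interpolation=2),cv2.resize(t[180:280,270:370],None,fx=4,fy=4,interpolation=2)])[:,:,::-1].astype(np.uint8))
E
```

```text
t 20.55 p [0.4195 0.0549 0.0816] rpy [-3.1326  0.0133  1.6269] F [0.25 0.32 0.63] T [-0.07 -0.01  0.05] op 0.0505
[[[0.0004,0.0,0.0199],-0.001],[[0.0004,0.0,0.0199],-0.001],[[0.0004,0.0,0.0199],-0.001]]
```

View pics/m11.png

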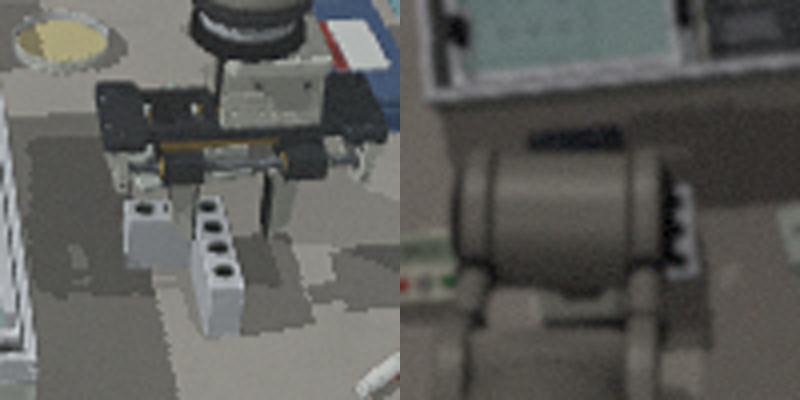

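carry_out:
  targets:
    - [[0,0,0.015],0]
    - [[0,0,0.02],0]
    - [[0,0,0.015],0]
    - [[0,0,0.003],0]
    - [[0,0,0],0]
    - [[0,0,0],0]

```text
time: 21.4
tool_pos: [0.4222, 0.0538, 0.0306]
tool_rot: [-3.141, 0.014, 1.626]
contact_force: [0.3, 0.5, 0.8]
opening: 0.0506
```

```bash
python3 - <<'E'
from h import *
S();plan((.4196,.056,.022),1.631,1)
E
```

```text
t 21.4 p [0.4222 0.0538 0.0306] rpy [-3.1409  0.0142  1.6258] F [0.31 0.47 0.78] T [-0.03  0.08  0.03] op 0.0506
[[[0.0023,-0.0024,0.0086],-0.005]]
```

carry_out:
  targets:
    - [[0.002,-0.002,0.006],0]
    - [[0,0,0],0]
    - [[0,0,0],0]

```text
time: 21.78
tool_pos: [0.4204, 0.0558, 0.025]
tool_rot: [3.141, 0.014, 1.626]
contact_force: [0.3, -0.1, -0.4]
opening: 0.0506
```

carry_out:
  targets:
    - [[0,0,0],0]
    - [[0,0,0],0]
    - [[0,0,0],0]
    - [[0,0,0],0]
    - [[0,0,0],0]
  fingers: 1
  grip_force: 40

```text
time: 22.4
tool_pos: [0.4205, 0.0558, 0.0251]
tool_rot: [3.14, 0.014, 1.626]
contact_force: [-0.4, 0.1, -1.0]
opening: 0.0258
```

```bash
python3 - <<'E'
from h import *
S()
E
```

```text
t 22.4 p [0.4205 0.0558 0.0251] rpy [3.1404 0.0143 1.6257] F [-0.43  0.09 -0.98] T [-0.11  0.02 -0.01] op 0.0258
```

carry_out:
  targets:
    - [[0,0,-0.01],0]
    - [[0,0,-0.02],0]
    - [[0,0,-0.03],0]
    - [[0,0,-0.03],0]
    - [[0,0,-0.025],0]
    - [[0,0,0],0]
    - [[0,0,0],0]

```text
time: 23.28
tool_pos: [0.4193, 0.0576, 0.1457]
tool_rot: [3.141, 0.014, 1.626]
contact_force: [0.0, 0.3, -1.7]
opening: 0.0262
```

```bash
python3 - <<'E'
from h import *
S()
ims={n:np.mean([eyes.read_camera(n).astype(float) for _ in range(2)],0) for n in('top','side')}
np.savez('ims3.npz',**ims)
cv2.imwrite('pics/m12.png',np.hstack([cv2.resize(ims['side'][130:250,300:420],None,fx=3.3,fy=4,interpolation=2),cv2.resize(ims['top'][180:280,280:380],None,fx=4,fy=4.8,interpolation=2)])[:,:,::-1].astype(np.uint8))
E
```

```text
t 23.27 p [0.4193 0.0576 0.1457] rpy [3.1409 0.014  1.6256] F [ 0.03  0.26 -1.75] T [-0.07  0.02  0.01] op 0.0262
```

View pics/m12.png

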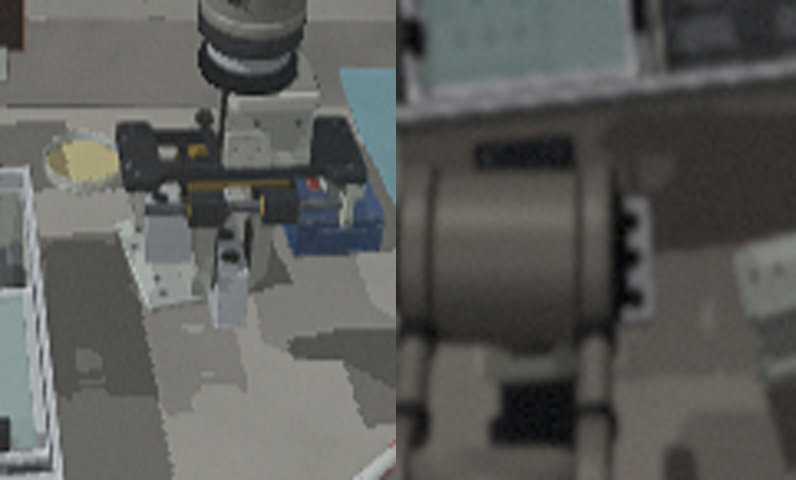

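```bash
cat >> h.py <<'E'
def wells(im,n,box,th,z,amin=60,amax=1500):
    r0,r1,c0,c1=box; G=cv2.resize(im.mean(2)[r0:r1,c0:c1],None,fx=8,fy=8,interpolation=cv2.INTER_CUBIC)
    k,l,s,c=cv2.connectedComponentsWithStats((G<th).astype(np.uint8))
    for i in range(1,k):
        if amin<s[i,4]<amax:
            p=(c[i]+.5)/8-.5+[c0,r0]; print(n,th,s[i,2:].tolist(),p.round(2),ray(n,p,z)[:2].round(4))
E
python3 - <<'E'
from h import *
ims=np.load('ims3.npz'); z=.1686
for th in (55,70): wells(ims['top'],'top',(220,250,332,346),th,z)
wells(ims['side'],'side',(183,200,360,376),70,z)
s=monitor.observe()
e=np.array([-.055,.9985]); ex=np.array([.9985,.055])
for t in (30,33,36):
  for (x,y) in [(0,-41),(26,-41),(50,-41),(0,36),(0,10)]:
    P=np.r_[s['tool_pos'][:2]+(x*ex+(y-t)*e)/1000,z]
    print(t,(x,y),proj('top',P)[0].round(1),proj('side',P)[0].round(1))
E
```

```text
top 55 [24, 96, 1095] [344.68 224.42] [ 0.4765 -0.0338]
side 70 [20, 102, 1380] [374.58 190.  ] [0.4024 0.0398]
side 70 [44, 26, 845] [369.5  193.68] [0.4188 0.0578]
30 (0, -41) [338.5 242.1] [364.9 179.6]
30 (26, -41) [337.8 233.5] [356.  179.9]
30 (50, -41) [337.1 225.7] [347.7 180.1]
30 (0, 36) [313.1 244.1] [369.7 194.9]
30 (0, 10) [321.7 243.4] [368.  189.5]
33 (0, -41) [339.5 242. ] [364.7 179.1]
33 (26, -41) [338.7 233.5] [355.8 179.3]
33 (50, -41) [338.1 225.6] [347.6 179.5]
33 (0, 36) [314.1 244. ] [369.5 194.3]
33 (0, 10) [322.7 243.3] [367.8 188.9]
36 (0, -41) [340.5 241.9] [364.6 178.5]
36 (26, -41) [339.7 233.4] [355.7 178.8]
36 (50, -41) [339.1 225.6] [347.4 179. ]
36 (0, 36) [315.1 243.9] [369.3 193.6]
36 (0, 10) [323.6 243.3] [367.6 188.3]
```

```bash
python3 - <<'E'
from h import *
plan((.635,-.082,.147),1.644,11)
E
```

```text
[[[-0.0137,0.0189,-0.0002],-0.002],[[-0.0138,0.0189,-0.0002],-0.002],[[-0.0138,0.0188,-0.0002],-0.002],[[-0.0138,0.0188,-0.0002],-0.002],[[-0.0139,0.0188,-0.0002],-0.002],[[-0.0139,0.0188,-0.0002],-0.002],[[-0.0139,0.0187,-0.0002],-0.002],[[-0.014,0.0187,-0.0002],-0.002],[[-0.014,0.0187,-0.0002],-0.002],[[-0.014,0.0187,-0.0002],-0.002],[[-0.0141,0.0187,-0.0002],-0.002]]
```

carry_out:
  targets:
    - [[-0.008,0.012,-0.002],-0.002]
    - [[-0.014,0.019,0],-0.002]
    - [[-0.014,0.019,0],-0.002]
    - [[-0.014,0.019,0],-0.002]
    - [[-0.014,0.019,0],-0.002]
    - [[-0.014,0.019,0],-0.002]
    - [[-0.014,0.019,0],-0.002]
    - [[-0.014,0.019,0],-0.002]
    - [[-0.01,0.014,0],-0.002]
    - [[0,0,0],0]

```text
time: 24.72
tool_pos: [0.5959, -0.0574, 0.1435]
tool_rot: [-3.136, 0.014, 1.644]
contact_force: [-0.2, -0.4, -1.4]
opening: 0.0259
```

```bash
python3 - <<'E'
from h import *
S();plan((.635,-.082,.147),1.644,2)
E
```

```text
t 24.73 p [ 0.5959 -0.0574  0.1435] rpy [-3.1364  0.0139  1.6435] F [-0.23 -0.36 -1.38] T [-0.07  0.02 -0.  ] op 0.0259
[[[-0.0137,0.0186,-0.0017],-0.0],[[-0.0137,0.0186,-0.0017],-0.0]]
```

carry_out:
  targets:
    - [[-0.012,0.016,-0.001],0]
    - [[-0.011,0.015,-0.001],0]
    - [[0,0,0],0]
    - [[0,0,0],0]

```text
time: 25.22
tool_pos: [0.6269, -0.0777, 0.1437]
tool_rot: [-3.131, 0.012, 1.644]
contact_force: [0.7, -0.1, -0.6]
opening: 0.0257
```

```bash
python3 - <<'E'
from h import *
S();plan((.635,-.082,.12),1.644,2)
ims={n:np.mean([eyes.read_camera(n).astype(float) for _ in range(3)],0) for n in('top','side')}
np.savez('ims4.npz',**ims)
cv2.imwrite('pics/m13.png',np.hstack([cv2.resize(ims['side'][120:220,240:340],None,fx=4,fy=5,interpolation=2),cv2.resize(ims['top'][130:230,310:410],None,fx=4,fy=5,interpolation=2)*1.5])[:,:,::-1].clip(0,255).astype(np.uint8))
E
```

```text
t 25.23 p [ 0.6269 -0.0777  0.1437] rpy [-3.1313  0.0119  1.6439] F [ 0.69 -0.07 -0.59] T [-0.02  0.04  0.03] op 0.0257
[[[-0.0024,0.0039,0.0118],-0.0],[[-0.0024,0.0039,0.0118],-0.0]]
```

View pics/m13.png

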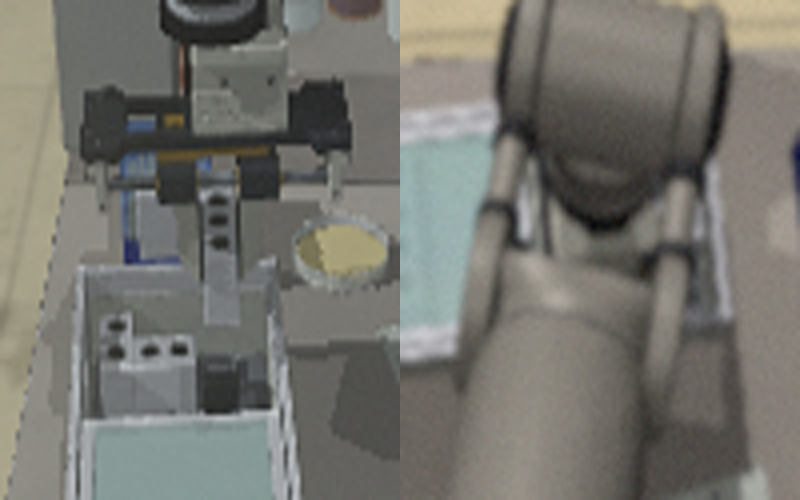

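```bash
python3 - <<'E'
from h import *
ims=np.load('ims4.npz'); z=.1437-.0251+.048
for th in (60,75): wells(ims['side'],'side',(156,175,288,302),th,z)
wells(ims['side'],'side',(180,195,262,290),75,.06)
E
```

```text
side 60 [11, 38, 291] [288.04 157.72] [ 0.6502 -0.1427]
side 60 [15, 31, 425] [300.64 157.4 ] [ 0.6108 -0.1451]
side 60 [33, 13, 337] [293.94 159.79] [ 0.6313 -0.1298]
side 60 [8, 81, 459] [299.03 164.67] [ 0.6148 -0.1001]
side 60 [34, 15, 438] [294.16 163.61] [ 0.6298 -0.1064]
side 60 [5, 74, 282] [289.97 170.29] [ 0.6409 -0.067 ]
side 60 [32, 18, 431] [294.66 168.11] [ 0.6274 -0.0797]
side 75 [38, 17, 515] [293.98 159.81] [ 0.6311 -0.1297]
side 75 [40, 21, 678] [294.14 163.58] [ 0.6299 -0.1066]
side 75 [38, 21, 637] [294.65 168.06] [ 0.6274 -0.08  ]
side 75 [30, 16, 366] [268.72 184.81] [ 0.7178 -0.1503]
side 75 [32, 21, 502] [268.48 190.06] [ 0.7158 -0.1194]
side 75 [30, 16, 389] [284.34 189.54] [ 0.6648 -0.1225]
side 75 [31, 15, 333] [277.04 189.77] [ 0.6883 -0.1211]
side 75 [6, 29, 160] [289.15 192.8 ] [ 0.6484 -0.1039]
side 75 [7, 18, 87] [263.71 193.5 ] [ 0.7293 -0.0998]
```

carry_out:
  targets:
    - [[-0.002,0.004,0.01],0]
    - [[-0.002,0.003,0.01],0]
    - [[0,0,0],0]
    - [[0,0,0],0]

```text
time: 26.02
tool_pos: [0.6348, -0.0817, 0.1222]
tool_rot: [-3.132, 0.012, 1.644]
contact_force: [-1.3, 0.3, -0.6]
opening: 0.0258
```

```bash
python3 - <<'E'
from h import *
S()
ims={n:np.mean([eyes.read_camera(n).astype(float) for _ in range(3)],0) for n in('side',)}
z=monitor.observe()['tool_pos'][2]-.0251+.048
for th in (60,75): wells(ims['side'],'side',(156,188,284,302),th,z)
cv2.imwrite('pics/m14.png',cv2.resize(ims['side'][140:220,240:340],None,fx=7,fy=7,interpolation=2)[:,:,::-1].clip(0,255).astype(np.uint8))
E
```

```text
t 26.02 p [ 0.6348 -0.0817  0.1222] rpy [-3.1317  0.0121  1.6442] F [-1.3   0.27 -0.58] T [-0.08  0.02 -0.01] op 0.0258
side 60 [30, 70, 1388] [285.   162.28] [ 0.6609 -0.1508]
side 60 [29, 14, 332] [291.71 165.13] [ 0.6389 -0.1332]
side 60 [8, 97, 449] [296.98 173.62] [ 0.621  -0.0826]
side 60 [34, 18, 444] [291.99 169.13] [ 0.6371 -0.1088]
side 60 [34, 15, 395] [292.19 173.72] [ 0.6354 -0.0819]
side 75 [19, 8, 92] [295.6  161.93] [ 0.6273 -0.1533]
side 75 [35, 19, 524] [291.72 165.19] [ 0.6389 -0.1327]
side 75 [38, 22, 687] [291.95 169.13] [ 0.6372 -0.1089]
side 75 [39, 20, 616] [292.21 173.67] [ 0.6354 -0.0822]
```

View pics/m14.png

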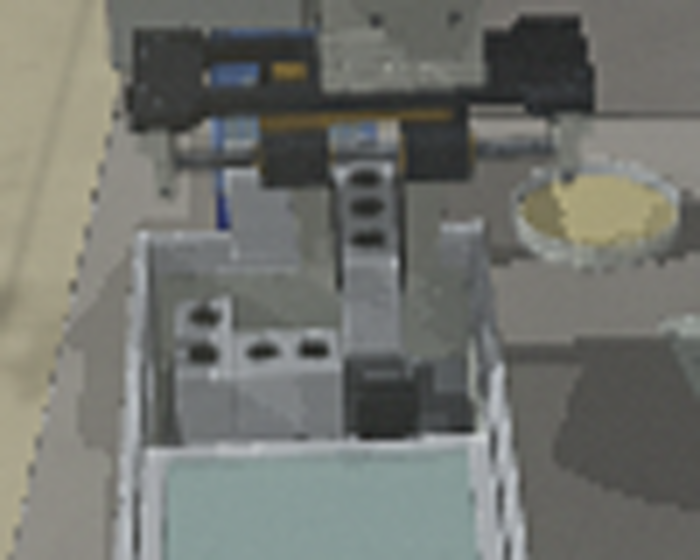

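carry_out:
  targets:
    - [[0,-0.002,0.012],0]
    - [[0,0,0.012],0]
    - [[0,0,0.006],0]
    - [[0,0,0],0]
    - [[0,0,0],0]

```text
time: 26.8
tool_pos: [0.6322, -0.0822, 0.0902]
tool_rot: [-3.132, 0.012, 1.644]
contact_force: [-0.5, 0.3, -1.0]
opening: 0.026
```

```bash
python3 - <<'E'
from h import *
S()
ims={n:np.mean([eyes.read_camera(n).astype(float) for _ in range(4)],0) for n in('side',)}
z=monitor.observe()['tool_pos'][2]-.0251+.048
for th in (60,75): wells(ims['side'],'side',(165,190,284,302),th,z)
wells(ims['side'],'side',(180,195,262,290),75,.06)
cv2.imwrite('pics/m15.png',cv2.resize(ims['side'][140:220,240:340],None,fx=7,fy=7,interpolation=2)[:,:,::-1].clip(0,255).astype(np.uint8))
E
```

```text
t 26.8 p [ 0.6322 -0.0822  0.0902] rpy [-3.1317  0.0122  1.6443] F [-0.51  0.35 -0.95] T [0.   0.04 0.06] op 0.026
side 60 [92, 8, 569] [288.82 164.9 ] [ 0.6515 -0.1891]
side 60 [29, 4, 79] [290.97 166.73] [ 0.644  -0.1774]
side 60 [31, 19, 438] [292.88 173.48] [ 0.6362 -0.1353]
side 60 [7, 81, 392] [297.97 181.55] [ 0.6187 -0.0879]
side 60 [33, 16, 419] [293.08 177.81] [ 0.6346 -0.1095]
side 60 [4, 38, 129] [288.98 183.57] [ 0.646  -0.0763]
side 60 [33, 14, 380] [293.38 182.52] [ 0.6327 -0.0823]
side 60 [20, 5, 92] [284.76 189.21] [ 0.6572 -0.0453]
side 75 [22, 8, 134] [292.77 169.19] [ 0.6375 -0.1618]
side 75 [36, 28, 742] [292.91 173.27] [ 0.6361 -0.1366]
side 75 [37, 22, 653] [293.05 177.8 ] [ 0.6347 -0.1095]
side 75 [39, 20, 605] [293.38 182.4 ] [ 0.6327 -0.083 ]
side 75 [22, 9, 164] [284.84 189.01] [ 0.6571 -0.0464]
side 75 [10, 85, 588] [289.05 184.35] [ 0.6509 -0.1533]
side 75 [32, 19, 427] [268.63 184.71] [ 0.7181 -0.1509]
side 75 [30, 16, 411] [284.4  189.49] [ 0.6646 -0.1228]
side 75 [31, 19, 477] [268.43 190.19] [ 0.7159 -0.1187]
side 75 [31, 14, 332] [277.05 189.77] [ 0.6883 -0.1211]
side 75 [6, 33, 167] [289.17 192.67] [ 0.6484 -0.1046]
side 75 [8, 16, 99] [263.67 193.6 ] [ 0.7294 -0.0992]
```

View pics/m15.png

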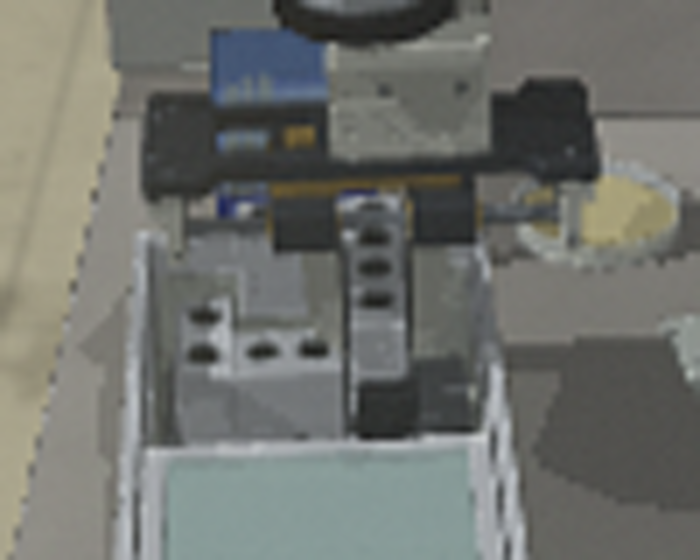

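carry_out:
  targets:
    - [[0.0005,0.001,0.01],0]
    - [[0,0,0.01],0]
    - [[0,0,0.005],0]
    - [[0,0,0],0]
    - [[0,0,0],0]

```text
time: 27.62
tool_pos: [0.6329, -0.0819, 0.0634]
tool_rot: [-3.132, 0.012, 1.644]
contact_force: [-0.2, 0.4, -1.5]
opening: 0.0258
```

```bash
python3 - <<'E'
from h import *
S()
ims={n:np.mean([eyes.read_camera(n).astype(float) for _ in range(4)],0) for n in('side',)}
z=monitor.observe()['tool_pos'][2]-.0251+.048
for th in (60,75): wells(ims['side'],'side',(170,194,287,302),th,z)
cv2.imwrite('pics/m16.png',cv2.resize(ims['side'][140:220,240:340],None,fx=7,fy=7,interpolation=2)[:,:,::-1].clip(0,255).astype(np.uint8))
E
```

```text
t 27.62 p [ 0.6329 -0.0819  0.0634] rpy [-3.1316  0.0121  1.6443] F [-0.25  0.41 -1.45] T [-0.09  0.03 -0.03] op 0.0258
side 60 [16, 64, 489] [287.12 179.97] [ 0.6557 -0.1388]
side 60 [28, 10, 225] [292.62 176.85] [ 0.6386 -0.1578]
side 60 [34, 17, 443] [292.88 180.65] [ 0.6369 -0.1347]
side 60 [33, 17, 421] [293.16 185.  ] [ 0.635  -0.1091]
side 60 [7, 70, 307] [297.97 189.2 ] [ 0.6191 -0.0853]
side 60 [4, 39, 122] [288.96 190.06] [ 0.6471 -0.0804]
side 60 [34, 15, 397] [293.3  189.74] [ 0.6336 -0.0822]
side 75 [34, 13, 374] [292.73 176.86] [ 0.6382 -0.1577]
side 75 [50, 26, 786] [293.13 180.46] [ 0.6361 -0.1359]
side 75 [37, 23, 655] [293.12 185.  ] [ 0.6352 -0.1091]
side 75 [39, 20, 613] [293.33 189.7 ] [ 0.6335 -0.0825]
```

View pics/m16.png

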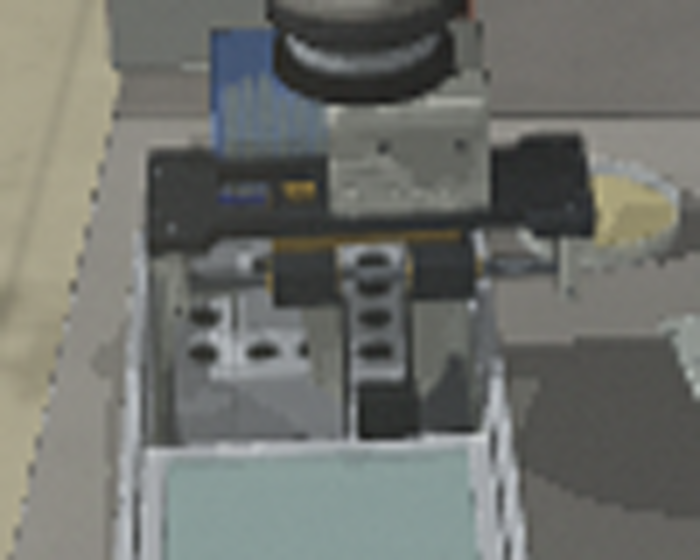

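carry_out:
  targets:
    - [[0,0,0.008],0]
    - [[0,0,0.006],0]
    - [[0,0,0.003],0]
    - [[0,0,0],0]

```text
time: 28.32
tool_pos: [0.6327, -0.0822, 0.0453]
tool_rot: [-3.132, 0.012, 1.644]
contact_force: [0.4, 0.6, 0.1]
opening: 0.0258
```

carry_out:
  targets:
    - [[0,0,0.003],0]
    - [[0,0,0.002],0]
    - [[0,0,0],0]

```text
time: 28.7
tool_pos: [0.6328, -0.0822, 0.0401]
tool_rot: [-3.132, 0.012, 1.644]
contact_force: [0.2, -0.5, -1.5]
opening: 0.0255
```

carry_out:
  targets:
    - [[0,0,0.002],0]
    - [[0,0,0],0]

```text
time: 28.95
tool_pos: [0.6329, -0.0823, 0.0382]
tool_rot: [-3.132, 0.012, 1.644]
contact_force: [0.3, 0.4, -0.0]
opening: 0.0259
```

carry_out:
  targets:
    - [[0,0,0.0015],0]
    - [[0,0,0],0]

```text
time: 29.2
tool_pos: [0.6332, -0.0824, 0.0376]
tool_rot: [-3.134, 0.013, 1.644]
contact_force: [-1.3, 0.6, 0.2]
opening: 0.0259
```

carry_out:
  targets:
    - [[0,0,0.001],0]
    - [[0,0,0],0]

```text
time: 29.45
tool_pos: [0.6333, -0.0823, 0.0375]
tool_rot: [-3.134, 0.013, 1.644]
contact_force: [-1.6, -0.4, 1.4]
opening: 0.0255
```

```bash
python3 - <<'E'
from h import *
S()
ims={n:np.mean([eyes.read_camera(n).astype(float) for _ in range(3)],0) for n in('side',)}
z=.060
for th in (60,75): wells(ims['side'],'side',(170,202,287,302),th,z)
cv2.imwrite('pics/m17.png',cv2.resize(ims['side'][140:220,240:340],None,fx=7,fy=7,interpolation=2)[:,:,::-1].clip(0,255).astype(np.uint8))
E
```

```text
t 29.45 p [ 0.6333 -0.0823  0.0375] rpy [-3.1343  0.0132  1.6443] F [-1.59 -0.4   1.35] T [-0.22  0.17 -0.12] op 0.0255
side 60 [31, 66, 1461] [299.83 185.83] [ 0.615  -0.1445]
side 60 [21, 17, 243] [292.98 183.24] [ 0.6382 -0.1601]
side 60 [18, 59, 577] [287.28 187.54] [ 0.6558 -0.1342]
side 60 [33, 14, 331] [292.78 187.48] [ 0.6379 -0.1346]
side 60 [32, 14, 359] [293.19 191.66] [ 0.6357 -0.1104]
side 60 [6, 54, 214] [288.99 194.14] [ 0.6486 -0.0963]
side 75 [37, 22, 601] [293.19 191.61] [ 0.6357 -0.1107]
```

View pics/m17.png

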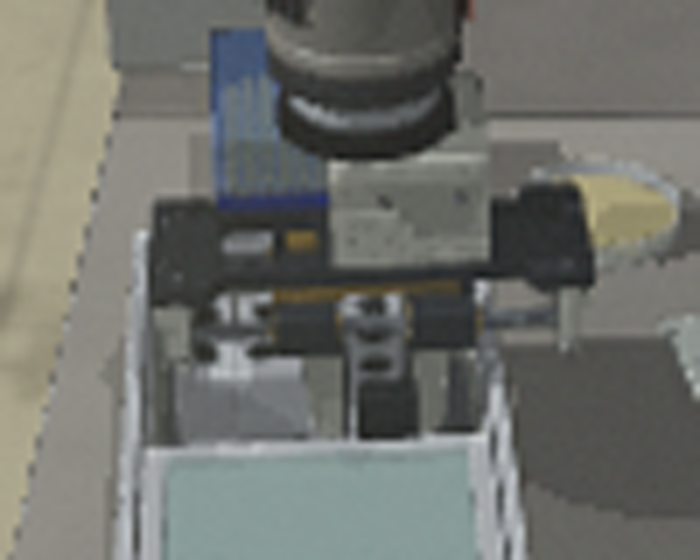

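carry_out:
  targets:
    - [[0,0,0],0]
    - [[0,0,0],0]
    - [[0,0,0],0]
    - [[0,0,-0.005],0]
    - [[0,0,-0.01],0]
    - [[0,0,-0.02],0]
    - [[0,0,-0.03],0]
    - [[0,0,-0.04],0]
    - [[0,0,-0.04],0]
    - [[0,0,0],0]
  fingers: 0.6

```text
time: 30.85
tool_pos: [0.6348, -0.0804, 0.1901]
tool_rot: [-3.137, 0.014, 1.644]
contact_force: [-0.4, -0.8, -0.5]
opening: 0.0371
```

```bash
python3 - <<'E'
from h import *
S(); plan((.45,.1,.25),1.644,8)
E
```

```text
t 30.85 p [ 0.6348 -0.0804  0.1901] rpy [-3.1366  0.0136  1.6443] F [-0.37 -0.79 -0.51] T [-0.1  -0.    0.01] op 0.0371
[[[0.0242,-0.0214,-0.0075],0.0],[[0.0242,-0.0214,-0.0075],0.0],[[0.0242,-0.0214,-0.0075],0.0],[[0.0242,-0.0214,-0.0075],0.0],[[0.0242,-0.0214,-0.0075],0.0],[[0.0242,-0.0214,-0.0075],0.0],[[0.0242,-0.0214,-0.0075],0.0],[[0.0242,-0.0214,-0.0075],0.0]]
```

carry_out:
  targets:
    - [[0.02,-0.02,-0.01],0]
    - [[0.024,-0.022,-0.008],0]
    - [[0.024,-0.022,-0.008],0]
    - [[0.024,-0.022,-0.008],0]
    - [[0.024,-0.022,-0.008],0]
    - [[0.024,-0.022,-0.008],0]
    - [[0.024,-0.022,-0.008],0]
    - [[0.02,-0.02,0],0]
    - [[0,0,0],0]
    - [[0,0,0],0]

```text
time: 32.1
tool_pos: [0.4415, 0.0958, 0.2459]
tool_rot: [-3.132, 0.013, 1.644]
contact_force: [-0.3, -0.2, 0.9]
opening: 0.0367
```

```bash
python3 - <<'E'
from h import *
S()
ims={n:np.mean([eyes.read_camera(n).astype(float) for _ in range(4)],0) for n in('top','side')}
np.savez('ims5.npz',**ims)
for n,b in (('top',(145,195,335,386)),('side',(172,202,258,302))): 
    wells(ims[n],n,b,65,.06)
cv2.imwrite('pics/m18.png',np.hstack([cv2.resize(ims['side'][160:260,240:340],None,fx=4,fy=5,interpolation=2),cv2.resize(ims['top'][130:230,310:410],None,fx=4,fy=5,interpolation=2)*1.5])[:,:,::-1].clip(0,255).astype(np.uint8))
cv2.imwrite('pics/t18.png',ims['top'][:,:,::-1].astype(np.uint8)); cv2.imwrite('pics/s18.png',ims['side'][:,:,::-1].astype(np.uint8))
E
```

```text
t 32.1 p [0.4415 0.0958 0.2459] rpy [-3.1319  0.0126  1.6437] F [-0.27 -0.2   0.88] T [-0.04 -0.   -0.07] op 0.0367
top 65 [32, 27, 670] [374.85 156.59] [ 0.7198 -0.1465]
top 65 [33, 27, 691] [365.79 157.53] [ 0.7174 -0.1157]
top 65 [20, 20, 319] [366.76 165.65] [ 0.6888 -0.1178]
top 65 [20, 20, 319] [377.24 165.52] [ 0.6882 -0.1532]
top 65 [19, 18, 296] [377.95 172.02] [ 0.6655 -0.1546]
top 65 [21, 19, 311] [367.55 172.15] [ 0.6661 -0.1196]
top 65 [20, 20, 324] [378.73 179.6 ] [ 0.6392 -0.156 ]
top 65 [23, 21, 372] [371.42 180.19] [ 0.6378 -0.1314]
top 65 [21, 21, 345] [364.02 180.86] [ 0.6362 -0.1065]
top 65 [21, 21, 341] [355.89 181.62] [ 0.6343 -0.0791]
side 65 [22, 14, 229] [292.92 183.32] [ 0.6384 -0.1596]
side 65 [24, 11, 189] [284.96 183.67] [ 0.6647 -0.1574]
side 65 [27, 10, 201] [278.01 183.87] [ 0.6876 -0.1561]
side 65 [25, 13, 255] [268.68 184.86] [ 0.7178 -0.15  ]
side 65 [20, 11, 189] [292.94 187.59] [ 0.6374 -0.134 ]
side 65 [26, 11, 251] [284.35 189.6 ] [ 0.6648 -0.1222]
side 65 [26, 15, 326] [268.49 190.12] [ 0.7158 -0.119 ]
side 65 [25, 11, 203] [277.03 189.81] [ 0.6884 -0.1209]
side 65 [27, 10, 222] [293.22 191.78] [ 0.6356 -0.1097]
side 65 [26, 11, 144] [299.81 192.21] [ 0.6143 -0.1073]
```

View pics/m18.png

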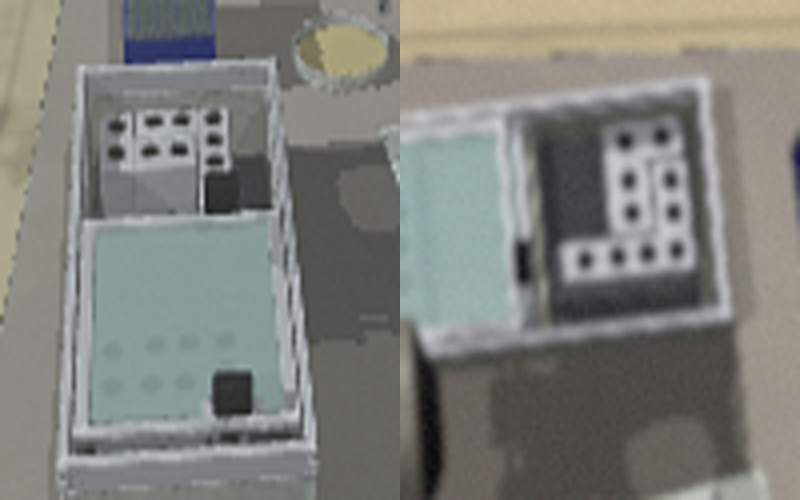

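View pics/s18.png

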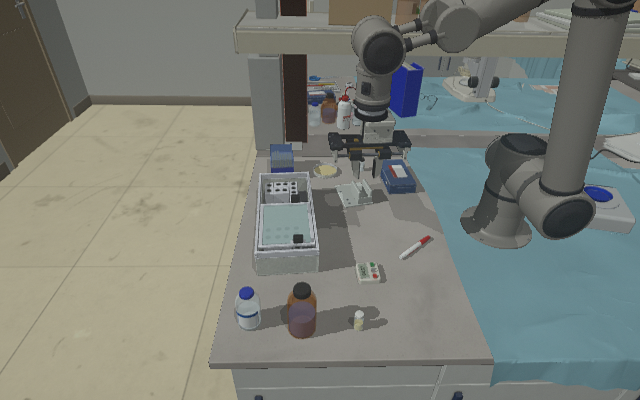

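```bash
python3 - <<'E'
from h import *
a=np.load('ims5.npz');b=np.load('ims1.npz');c=np.load('ims0.npz')
for nm,i in (('now',a),('afterdoor',b)):
    print(nm); wells(i['top'],'top',(174,192,334,345),60,.1,500,4000)
for nm,i in (('now',a),('start',c)):
    print(nm); wells(i['side'],'side',(230,250,290,306),48,.1,500,4000)
d=np.abs(a['side']-c['side']).mean(2)
for r in [('amber',(280,340,285,320)),('blue',(285,330,233,262)),('vialw',(308,332,350,368)),('timer',(260,285,353,385)),('dish',(160,180,310,345)),('vd',(155,172,355,370)),('tips',(142,172,268,296)),('pen',(232,262,395,436)),('book',(158,195,376,416))]: b=r[1];print(r[0],round(float(d[b[0]:b[1],b[2]:b[3]].mean()),1))
E
```

```text
now
top 60 [39, 70, 2180] [340.81 182.24] [ 0.6244 -0.0274]
afterdoor
top 60 [40, 70, 2167] [340.79 182.28] [ 0.6242 -0.0274]
now
side 48 [71, 61, 1508] [298.31 239.35] [0.6114 0.1668]
start
side 48 [72, 62, 2313] [298.27 239.56] [0.6115 0.1676]
amber 2.6
blue 5.2
vialw 3.1
timer 3.2
dish 4.9
vd 21.2
tips 2.9
pen 14.4
book 8.8
```

```bash
python3 - <<'E'
from h import *
a=np.load('ims5.npz')['top'];c=np.load('ims0.npz')['top']
o=np.vstack([cv2.resize(x[140:310,200:470],None,fx=2.9,fy=1.7) for x in (c,a)])
cv2.imwrite('pics/m19.png',o[:,:,::-1].astype(np.uint8))
E
```

```text
(no output)
```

View pics/m19.png

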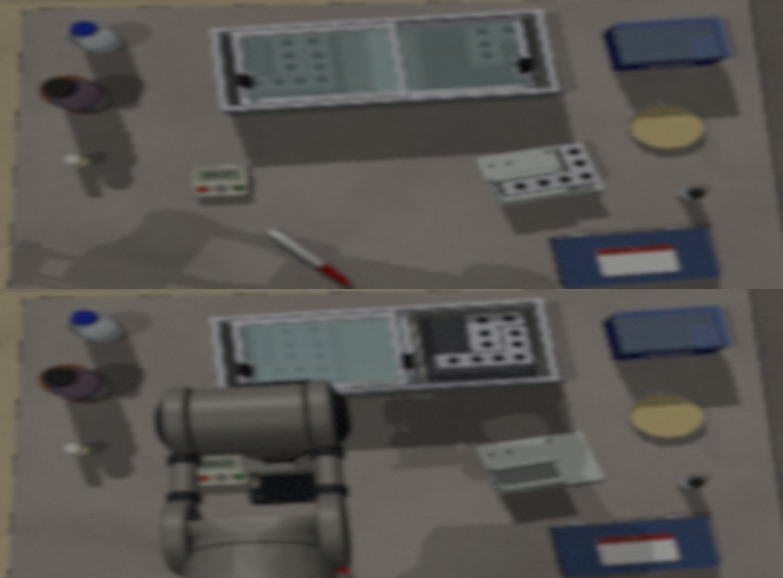

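Everything else is where it started. The block is seated and the door is open, so I'm handing in.

```bash
python3 -c "
from h import *
S(); print(order.hand_in())"
```

```text
t 32.5 p [0.4412 0.0959 0.2457] rpy [-3.1312  0.0124  1.643 ] F [ 0.48 -0.37  0.15] T [-0.07  0.03 -0.02] op 0.0368
the job is handed in; nothing more can be done
None
```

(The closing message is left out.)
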